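# Draw a crevice pick along the lid seam of a kitchen caddy

## Robot

A 7-joint arm with a two-finger parallel gripper is mounted at the origin on the work surface. World frame = base frame: x ahead of the robot, y to its left, z up, the work surface at z = 0. Lengths are in m, angles in rad, forces in N, time in s.
With the tool pointing down it reaches from about 0.35 to 0.9 m from the base axis. Payload 19.9 kg.
Tool frame: the origin (TCP) lies at the very end of the fingers, on their centre line; the grasp point (between the pads) lies 19 mm behind it; z points along the fingers, y is the line along which they close (so a half turn about z gives the same grasp; the last joint's range is limited). The gripper opens to 94 mm and grips with 3 to 60 N. Pads are 16 mm wide; open, the fingers measure 119 mm over their backs; the gripper's body (75 mm by 177 mm) begins 78 mm behind the grasp point.
Start: joints at [1.091, 0.417, -0.01, 1.614, 0.005, 1.111, -0.053], TCP at [0.266, -0.566, 0.205] pointing down, gripper open.
Joint ranges: [-2.81, 2.81], [-0.39, 2.02], [-1.27, 1.25], [0.06, 2.57], [-1.19, 4.33], [0.19, 2], [-2.82, 2.82]. Speed limits (rad/s): [1.89, 1.89, 2.39, 2.39, 3.01, 3.01, 3.01].

## Interface

Orientations are given as a unit quaternion [w, x, y, z].
In Python, from workcell import sense, snapshot, calibration, close_job gives the robot as it stands.
- The arm moves only by the tool play_rows, never from a script. Its argument "increments" is a list of rows, each a list of 7 numbers: the shift along the tool's x, y, z as a fraction of full scale, then the turn, a rotation vector about the tool's x, y, z as a fraction of full scale, then the closure, from -1 (fully open) to 1 (shut). A call has 1 to 8 rows; each row shifts and turns the commanded pose from where the row before left it, along the tool's axes as they then stand; what a row does not reach is not made up. Full scale, the value 1, is 150 mm for a shift and 2 pi rad for a turn. A row lasts 1/10 s, in which the tool goes at most 50 mm and 8.59 degrees, less where a joint would pass 70% of its speed; a pose out of reach is approached as far as the arm can. A call with a number of a shift or a turn outside -1 to 1 is refused whole. A call with a gripper value outside its range is refused whole. The fingers move at their own pace and stop on an object; "grip_force" is the grip in N (left out, the last holds). Time passes only in rows, so rows that do not move let the fingers close. It gives the time, the measured TCP pose, the force, the opening and the grip force at its end, in the units of the state.
- sense(): the state, without advancing time (a new reading comes with each control period).
- snapshot(name): name is "side" or "top"; returns the picture (384x512x3 uint8, red, green, blue); there is no depth.
- calibration(name): a dict with "fx", "fy", "cx", "cy" (pixels), "eye" and "attitude" of the camera in the world. Camera axes: x right, y down, z forward; pixel columns grow to the right and rows downward; lengths in m; the calibration is good to about 2 mm. A picture is of the moment at which its call begins. calibration takes no time and is no camera call.
- close_job(): hands the job in; it is judged then, once.
The state is a dict: "time": time; "q": joint angles; "dq": joint speeds; "joint_efforts": joint torques, N m; "position": TCP position; "eef_rot": TCP orientation; "ft_force": force on the tool from outside, world axes, zero at the start; "wrist_torque": the same for the moment, N m; "opening": opening from 0.0 (shut) to 1.0 (fully open); "finger_force": force on a finger pad.
Only numpy, scipy, OpenCV 4.12 (cv2) and the standard library are available. Lean on these libraries where they do the work, as an engineer would, in place of code of your own. Each camera call takes 0.05 s, during which the arm holds its last target. There are 200 camera calls.

## Task

The seam in front of the charcoal caddy's lid needs clearing with the crevice pick, which stands tip up in its wooden block: take it out, lay it down and take it again so that the tip can point down. Then draw the tip along the floor of that seam from its left end to its right end as you face it from the robot, slowly and steadily at about 4 cm a second, keeping the tip down in the seam all the way. Finally lay the pick on the cork mat; do not drop it, press the lid's button, push the caddy out of its place, or knock over or shift the block and the other things around.

Things in the scene. Friction and masses are not known exactly. Their poses are not given: they have to be found in the camera images.
- caddy: Charcoal plastic caddy, 180 deep (x) x 230 wide (y) x 140 mm to the rim, about 1.8 kg, loose on rubber feet. Origin at the centre of its underside, z up, -x is its front (to the robot), +y its left end as the robot sees it. The lid inside the rim (top 142 mm above the counter) stays shut; between lid and rim runs a gutter, the seam, along the front and both sides.
- seam_mid (a point): Middle of the front seam, on its floor, axes as the caddy's. The front seam is a straight open-topped gutter along the caddy's y, 14 mm wide (x) and 9 mm deep below the rim (11 mm below the lid); floor 131 mm above the counter; outer rim wall 5 mm thick. Its floor is lined pale grey.
- seam_left (a point): Left (+y) end of the front seam, on its floor, at the inside of the end wall, 110 mm from seam_mid.
- seam_right (a point): Right (-y) end of the front seam, on its floor, at the inside of the end wall, 110 mm from seam_mid.
- caddy_button (a joint): Push-release button of the lid, a light grey disc 28 mm across that stands 8 mm proud of the lid at the middle of its front part, its centre 41 mm behind the middle of the seam. 0 is up, 0.006 m fully pressed (springy, about 5 N).
- pick: Rigid crevice pick, 200 mm long, about 70 g, standing tip up in the block at the start. Origin at the centre of the butt end, z along the pick to the tip. Teal handle of section 22 mm (x) by 20 mm (y) to z = 120 mm; round neck tapering from 17 to 11 mm, to 157 mm; then a white nylon point 8 mm thick with a round end. Centre of mass about 70 mm from the butt.
- pick_tip (a point): The very end of the pick's white tip, on its axis, 200 mm from the butt.
- pick_mid (a point): Point on the pick's axis, in the handle, 80 mm from the butt.
- block: Beech drying block, 84 x 84 mm, 75 mm high, about 0.95 kg, loose, with an open well from above, 27 mm (x) by 25 mm (y) and 62 mm deep (floor at 13 mm), in its middle. Origin at the centre of its underside. The pick's axes are aligned with the block's; its handle shows 58 mm above the block.
- mat: Cork mat, 150 (x) x 250 (y) x 3 mm, fixed flat on the counter. Origin at the centre of its underside.
- jar: Bystander: glass jar with a wooden lid, 80 mm across, 96 mm high. Origin at the centre of its underside.
- scoop: Bystander: aluminium scoop, about 185 mm long, lying, bowl to +x, handle to -x; origin under the bowl.
- egg_cup: Bystander: white ceramic egg cup, 50 mm across, 64 mm high. Origin at the centre of its foot.
- jar_opener: Bystander: wooden V-shaped jar opener, about 180 mm long, 16 mm thick, lying flat; origin near its middle, underneath.
- acrylic_box: Bystander: clear acrylic box, 114 (x) x 174 (y) x 90 mm, lid held by a steel spring clip. Origin at the centre of its underside.
Mind the look-alikes: they are no part of the job. Leave any blue or green look-alike of the block alone.

How it is judged:
By the outcome, as a careful person would: the job done as asked, in the order asked, and still so for the second after the job is handed in, with the robot touching nothing.
It also fails if it takes over 70 s, if anything falls off the work surface, if the arm or the gripper's body presses on something with over 40 N, if the wrist force passes 120 N, or if a joint passes its speed limit or range.

## Working session

There is one attempt and no reset: what is moved stays moved. The work goes in short steps, Python scripts to look and compute and a tool call to move; the robot and the scene stay as the last step left them, time stands still between calls to the robot, and variables do not carry over. Pictures are saved under pics/ and viewed, at most 11 in all, crops included, and the job is handed in when it is done.

Besides the shell and the picture viewer there is one more tool, called after "Request:" as a command line: name --pt "numbers of a row" for each row, then --argument value for the rest. play_rows: Moves the arm, as the interface text tells. Shift numbers are shares of 150 mm and turn numbers shares of 2 pi rad, none past 1 either way. Its arguments: {"type":"object","properties":{"increments":{"type":"array"},"grip_force":{"type":"number"}},"required":["increments"]}

```bash
mkdir -p pics
python3 - <<'E'
from workcell import *
import cv2
print(sense())
for n in("side","top"):
    im=snapshot(n); cv2.imwrite(f"pics/{n}0.png",im[:,:,::-1]); print(n,calibration(n))
E
```

```text
{'time': 0.0, 'q': array([ 1.09050558,  0.41798464, -0.01030641,  1.61417002,  0.00468844,
        1.11069359, -0.05298474]), 'dq': array([ 0.00185536, -0.0004801 ,  0.0021799 , -0.00071713,  0.00213265,
       -0.00082758, -0.00020208]), 'joint_efforts': array([ 2.38675915e-03, -8.51245379e+01,  6.39981218e-01, -4.25990367e+01,
       -4.88027791e-02,  1.88320986e-02,  1.84015994e-04]), 'position': array([ 0.2653612 , -0.565453  ,  0.20482036]), 'eef_rot': array([-5.91079365e-04,  9.76026698e-01,  2.17649961e-01, -1.72790895e-04]), 'ft_force': array([-0.14590882,  0.2073048 , -0.19241278]), 'wrist_torque': array([-0.02964697, -0.01220173,  0.05344871]), 'finger_force': 0.0, 'opening': 0.9985268426711268}
side {'fx': 445.48044229421123, 'fy': 445.48044229421123, 'cx': 260.7826046079609, 'cy': 192.72042573461934, 'eye': array([-0.08724226,  0.69377476,  1.00564539]), 'attitude': array([ 0.14105064, -0.33943844,  0.84816892, -0.38143905])}
top {'fx': 480.6940820884951, 'fy': 480.6940820884951, 'cx': 251.86746075532594, 'cy': 188.6726452829829, 'eye': array([ 0.27369531, -0.01732572,  1.54774164]), 'attitude': array([ 0.07322677, -0.66225032,  0.74173974, -0.07671054])}
```

View pics/side0.png

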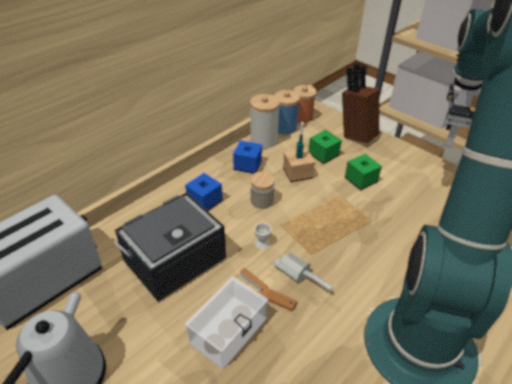

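View pics/top0.png

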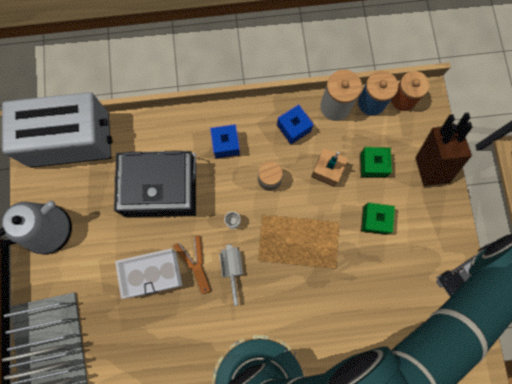

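The candidates for the block are:
- beech block holding the teal pick: side (299,165), top (331,167)
- blue blocks: top (225,141) and (295,124)
- green blocks: top (376,162) and (378,218)

The beech one matches the description. The caddy is at top (156,183) and the mat at top (299,241). Next I'll take close crops to check the choice.

```bash
cat > h.py <<'E'
import numpy as np, cv2
from workcell import *
from scipy.spatial.transform import Rotation as R
def rot(q): return R.from_quat([q[1],q[2],q[3],q[0]])
C={n:calibration(n) for n in("side","top")}
def ray(n,p):
    c=C[n]; d=rot(c["attitude"]).apply([(p[0]-c["cx"])/c["fx"],(p[1]-c["cy"])/c["fy"],1]); return np.array(c["eye"]),d/np.linalg.norm(d)
def plane(n,p,z):
    e,d=ray(n,p); return e+d*(z-e[2])/d[2]
def proj(n,X):
    c=C[n]; v=rot(c["attitude"]).inv().apply(np.array(X)-c["eye"]); return np.array([c["cx"]+c["fx"]*v[0]/v[2],c["cy"]+c["fy"]*v[1]/v[2]])
def tri(ps,pt):
    a,u=ray("side",ps); b,v=ray("top",pt)
    s=np.linalg.lstsq(np.c_[u,-v],b-a,rcond=None)[0]; p,q=a+s[0]*u,b+s[1]*v
    return (p+q)/2,np.linalg.norm(p-q)
E
python3 - <<'E'
import cv2,numpy as np
s=cv2.imread("pics/side0.png");t=cv2.imread("pics/top0.png")
f=lambda im,x,y,w,h,k:cv2.resize(im[y:y+h,x:x+w],None,fx=k,fy=k,interpolation=cv2.INTER_CUBIC)
a=np.hstack([f(s,275,115,50,75,4),f(s,110,190,120,75,4)[:, :480]])
b=np.hstack([f(t,305,140,50,60,4),f(t,105,140,110,60,4)])
b=cv2.copyMakeBorder(b,0,0,0,a.shape[1]-b.shape[1],0)
cv2.imwrite("pics/crop0.png",np.vstack([a,b])); print(a.shape,b.shape)
E
```

```text
(300, 680, 3) (240, 680, 3)
```

View pics/crop0.png

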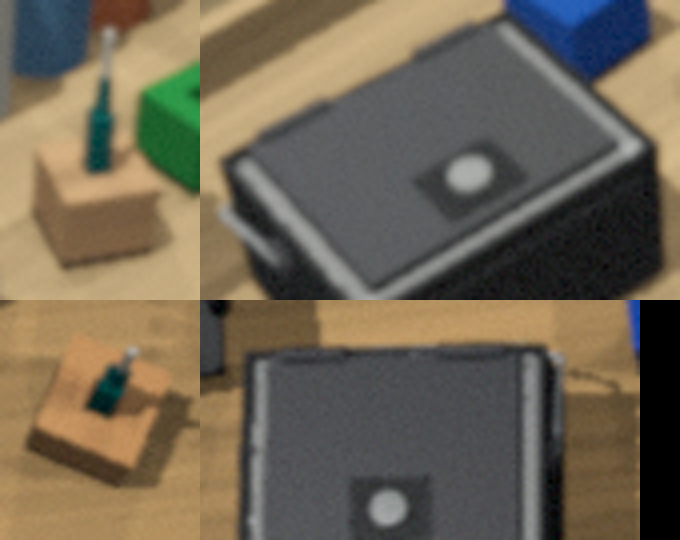

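The crop confirms it: the teal pick stands tip up in the beech block, with the tip at about (302,122) in side and (338,153) in top. The caddy's pale seam runs along the front and both sides, and the button sits in a dark square. Now I'll measure.

```bash
cat > m.py <<'E'
from h import *
I={n:cv2.imread(f"pics/{n}0.png") for n in C}; H={n:cv2.cvtColor(I[n],cv2.COLOR_BGR2HSV).astype(int) for n in C}
def pts(n,m,box):
    x,y,w,h=box; k=np.zeros(m.shape,bool); k[y:y+h,x:x+w]=1
    v,u=np.nonzero(m&k); return np.c_[u,v].astype(float)
def rect(n,P,z):
    W=np.array([plane(n,p,z)[:2] for p in P]); r=cv2.minAreaRect((W*1000).astype(np.float32)); return np.round(r[0],1),np.round(r[1],1),round(r[2],1)
bx={"side":(275,110,45,75),"top":(305,140,50,50)}; cb={"side":(110,190,120,110),"top":(105,140,100,85)}
wh,te={}, {}
for n in C:
    h,s,v=[H[n][:,:,i] for i in range(3)]
    t=pts(n,(h>78)&(h<100)&(s>100),bx[n]); te[n]=t
    print(n,"teal",len(t),t.mean(0),t.min(0),t.max(0))
    b=pts(n,(h>5)&(h<25)&(v>(150 if n=="top" else 160))&(s>60),bx[n])
    m=(s<40)&(v>120); p=pts(n,m,cb[n]); wh[n]=p
    k=np.zeros(m.shape,np.uint8); q=p.astype(int);k[q[:,1],q[:,0]]=1
    N,l,st,ce=cv2.connectedComponentsWithStats(k)
    for i in range(1,N):
        if st[i,4]>8: print("  grey",st[i],ce[i].round(1))
    w=pts(n,(s<60)&(v>150),bx[n]); print(" white",w.tolist()[:12])
    # mat
print(tri((302,122.5),(337.8,153)))
print(np.array([[H["top"][y,x,2] for x in range(310,352,2)] for y in range(146,190,2)]))
print(np.array([[H["top"][y,x,1] for x in range(310,352,2)] for y in range(146,190,2)]))
print(I["top"][200:220,120:200:8].sum(2)//3)
E
python3 m.py
```

```text
side teal 62 [299.56451613 148.72580645] [298. 139.] [302. 156.]
  grey [120 197 100  71 544] [169.5 238.2]
  grey [172 229  11   9  75] [176.9 232.8]
  grey [115 242  12  11  35] [119.5 246.7]
  grey [209 279  21  21 231] [222.3 292.3]
 white [[302.0, 122.0], [301.0, 123.0], [302.0, 123.0], [302.0, 124.0], [302.0, 128.0], [302.0, 129.0], [301.0, 130.0], [302.0, 130.0], [301.0, 131.0], [300.0, 132.0], [301.0, 132.0], [300.0, 133.0]]
top teal 51 [331.78431373 162.45098039] [328. 157.] [335. 167.]
  grey [117 155  72  54 531] [153.8 193.6]
  grey [148 188   8   8  54] [151.4 191.6]
 white [[337.0, 152.0], [338.0, 152.0], [338.0, 153.0]]
(array([ 0.63700183, -0.29753156,  0.21512899]), np.float64(0.0009780118587268362))
[[183 183 176 173 175 173 172 174 175 172 176 174 172 176 174 174 162 154
  162 162 158]
 [185 184 174 172 174 177 175 186 177 175 175 173 175 172 171 175 172 162
  166 164 166]
 [184 182 173 174 173 174 181 195 196 189 185 181 177 179 179 182 180 181
  186 174 168]
 [188 191 180 180 178 179 190 195 193 195 195 194 185 171 177 156 152 162
  168 166 162]
 [167 162 157 157
[... 3705 characters left out ...]
80  84  20]
 [129  88  97 109 131 132 125 127 135  13]
 [157 134 135 142 148 146 148 146 149  24]
 [167 150 152 151 149 150 143 144 143  20]
 [165 149 147 147 146 143 129 122 119  16]
 [157 131 122 117 109  97  91  80  75  18]
 [108  91  80  73  59  51  44  39  35  21]
 [ 52  51  38  40  29  29  23  25  17  10]
 [ 19  28  17  24  31  14  14  16  21  11]
 [ 10  22  27  24  18  15   0  18  13  13]
 [ 32  23   5   0  12   6  14  11   2  17]
 [ 69   6   0   6   8  22  11  14   5  13]
 [ 96   4  10   5  17  11  13  15  25  28]
 [108  22  23  29  29  33  40  60  68  80]
 [120  59  68  71  74  79  81 100 115 108]
 [115 105 110 109 111 115 116 126 121 121]
 [120 120 122 127 124 128 126 125 122 115]]
```

```bash
cat > m2.py <<'E'
from h import *
I={n:cv2.imread(f"pics/{n}0.png").astype(float).mean(2) for n in C}
c=np.array([plane("top",p,.075)[:2] for p in[(312.5,172),(322.5,150),(347,158.5),(338.5,181.5)]])
print("block",c.round(4).tolist(),c.mean(0)); d=np.diff(np.r_[c,c[:1]],axis=0); print(np.linalg.norm(d,axis=1),np.degrees(np.arctan2(d[:,1],d[:,0])))
# front seam edges: column scan top
def cross(v,lo,hi):  # rising edge and falling edge at level
    k=np.argmax(v); i=k
    L=(v[max(0,k-4)]+v[k])/2
    while v[i]>L:i-=1
    a=i+(L-v[i])/(v[i+1]-v[i]); L=(v[k]+v[min(len(v)-1,k+5)])/2; i=k
    while v[i]>L:i+=1
    return lo+a,lo+i-1+(v[i-1]-L)/(v[i-1]-v[i])
F=[];N=[]
for x in range(126,186,3):
    a,b=cross(I["top"][200:214,x],200,0); F.append(plane("top",(x,a),.131)[:2]); N.append(plane("top",(x,b),.140)[:2])
for n,A in(("far",F),("near",N)):
    A=np.array(A); p=np.polyfit(A[:,1],A[:,0],1); print(n,p,np.std(A[:,0]-np.polyval(p,A[:,1])),A[:,1].min(),A[:,1].max())
# left/right ends: in row scan across front seam row
for y in (206,): print(I["top"][y,108:130].astype(int),I["top"][y,182:202].astype(int))
print(tri((176.9,232.8),(151.4,191.6)))
# corners from side view
S=cv2.imread("pics/side0.png"); T=cv2.imread("pics/top0.png")
a=cv2.resize(S[190:290,110:240],None,fx=5,fy=5,interpolation=cv2.INTER_CUBIC)
cv2.imwrite("pics/caddy_side.png",a)
E
python3 m2.py
```

```text
block [[0.6222, -0.2387], [0.6901, -0.2804], [0.6535, -0.3535], [0.5824, -0.3155]] [ 0.6370425  -0.29704426]
[0.07968914 0.08180902 0.08054766 0.08646565] [ -31.49731086 -116.62980471  151.86743898   62.6292024 ]
far [0.09013182 0.54190101] 0.0005703013169565887 0.16855570721083712 0.33890188551873407
near [0.08920136 0.52708764] 0.0003266605460942271 0.16846271268477064 0.33738957640341244
[118 114 115 113 114  98  76  53  98 148 171 168 167 161 153 153 154 149
 152 151 150 150] [142 141 143 154 153 152 152 111  66  28  20  15   6  32  67  81  85  85
  78  85]
(array([0.59853024, 0.25588933, 0.15165638]), np.float64(0.001245740437376292))
```

View pics/caddy_side.png

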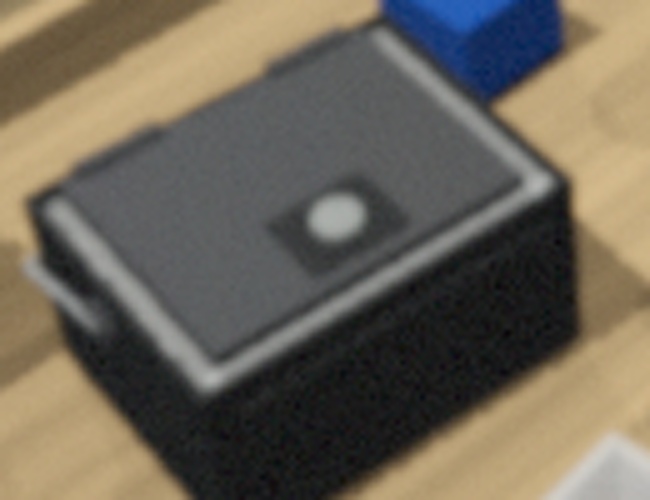

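The caddy view shows the pale front seam running from about crop (205,383) to (545,183), with the lid and its button behind it. The beech block's yaw is about -28.4°, the pick is at (0.637,-0.2975), and seam_mid is at about (0.558,0.2596). Next I'll locate the mat and the obstacles.

Run:
```python
from h import *
for k,p,z in[("jar",(270,173),.096),("green1",(379,214),.075),("green2",(377,158),.075),("egg",(232,217),.06),("matTL",(262,216),.003),("matTR",(339,221),.003),("matBR",(337,268),.003),("matBL",(259,263),.003),("scoopbowl",(232,260),.02),("scoopend",(237,304),.01),("blue",(296,120),.075),("seamL",(116,206.5),.14),("seamR",(189.3,206.5),.14)]: print(k,plane("top",p,z).round(3))
```

```text
jar [ 0.629 -0.104  0.096]
green1 [ 0.466 -0.424  0.075]
green2 [ 0.644 -0.448  0.075]
egg [0.511 0.029 0.06 ]
matTL [ 0.512 -0.066  0.003]
matTR [ 0.468 -0.312  0.003]
matBR [ 0.32  -0.283  0.003]
matBL [ 0.363 -0.039  0.003]
scoopbowl [0.381 0.044 0.02 ]
scoopend [0.245 0.043 0.01 ]
blue [ 0.8   -0.21   0.075]
seamL [0.568 0.367 0.14 ]
seamR [0.544 0.149 0.14 ]
```

Request:
play_rows --pt "0 0 -0.1 0 0 0 -1" --pt "0 0 -0.1 0 0 0.0238 -1" --pt "0.1 -0.1 -0.1 0 0 0.0238 -1" --pt "0.2 -0.1 -0.1 0 0 0.0238 -1"

```text
time: 0.5
position: [0.3014, -0.5286, 0.2671]
eef_rot: [0.0, 1.0, -0.01, -0.0]
ft_force: [-0.5, -0.3, -0.1]
opening: 1.0
finger_force: 0.0
```

```bash
cat > p.py <<'E'
from h import *
def frame(az,pitch,flip=0):
    # tool z in vertical plane of azimuth az (deg), pitch from up (180=down, 135=forward-down); y at az-90
    a,p=np.radians([az,pitch]); z=np.array([np.cos(a)*np.sin(p),np.sin(a)*np.sin(p),np.cos(p)])
    y=np.array([np.cos(a-np.pi/2),np.sin(a-np.pi/2),0]); return R.from_matrix(np.c_[np.cross(y,z),y,z])
def plan(T,Rt,n=None,vmax=.045,P0=None,R0=None):
    s=sense(); P=np.array(s["position"]) if P0 is None else np.array(P0); Q=rot(s["eef_rot"]) if R0 is None else R0
    rv=(Q.inv()*Rt).as_rotvec(); d=np.array(T)-P
    n=n or int(np.ceil(max(np.linalg.norm(rv)/.147,np.linalg.norm(d)/vmax)))
    print("n",n,"ang",np.degrees(np.linalg.norm(rv)).round(1),"d",np.linalg.norm(d).round(3))
    out=[]
    for i in range(n):
        t=Q*R.from_rotvec(rv*i/n); out.append(np.r_[t.inv().apply(d/n)/.15,rv/n/(2*np.pi)])
    for o in out: print("[%s]"%", ".join("%.4f"%v for v in o))
E
python3 - <<'E'
from p import *
Rt=frame(-28.4,135); z=Rt.as_matrix()[:,2]
g=np.array([.637,-.2975,.112])
plan(g+z*(.019-.13),Rt)
print(sense()["q"].round(3))
E
```

```text
n 9 ang 52.3 d 0.386
[0.1935, -0.2028, 0.0565, -0.0033, 0.0136, 0.0080]
[0.1777, -0.2134, 0.0681, -0.0033, 0.0136, 0.0080]
[0.1605, -0.2234, 0.0781, -0.0033, 0.0136, 0.0080]
[0.1420, -0.2327, 0.0863, -0.0033, 0.0136, 0.0080]
[0.1225, -0.2411, 0.0928, -0.0033, 0.0136, 0.0080]
[0.1020, -0.2487, 0.0973, -0.0033, 0.0136, 0.0080]
[0.0809, -0.2554, 0.0999, -0.0033, 0.0136, 0.0080]
[0.0594, -0.2610, 0.1006, -0.0033, 0.0136, 0.0080]
[0.0376, -0.2655, 0.0993, -0.0033, 0.0136, 0.0080]
[ 0.96   0.338  0.054  1.586 -0.018  1.218 -0.574]
```

Request:
play_rows --pt "0.1935 -0.2028 0.0565 -0.0033 0.0136 0.008 -1" --pt "0.1777 -0.2134 0.0681 -0.0033 0.0136 0.008 -1" --pt "0.1605 -0.2234 0.0781 -0.0033 0.0136 0.008 -1" --pt "0.142 -0.2327 0.0863 -0.0033 0.0136 0.008 -1" --pt "0.1225 -0.2411 0.0928 -0.0033 0.0136 0.008 -1" --pt "0.102 -0.2487 0.0973 -0.0033 0.0136 0.008 -1" --pt "0.0809 -0.2554 0.0999 -0.0033 0.0136 0.008 -1" --pt "0.0594 -0.261 0.1006 -0.0033 0.0136 0.008 -1"

```text
time: 1.3
position: [0.5103, -0.3055, 0.1962]
eef_rot: [0.077, 0.939, -0.177, 0.286]
ft_force: [-0.6, 0.5, 0.2]
opening: 0.998
finger_force: 0.0
```

Run:
```python
from p import *
Rt=frame(-28.4,135); z=Rt.as_matrix()[:,2]
g=np.array([.637,-.2975,.112])
plan(g+z*(.019-.09),Rt)
print(sense()["q"].round(3))
```

```text
n 3 ang 12.5 d 0.095
[0.0790, -0.1379, 0.1383, -0.0019, 0.0098, 0.0059]
[0.0652, -0.1423, 0.1410, -0.0019, 0.0098, 0.0059]
[0.0511, -0.1462, 0.1428, -0.0019, 0.0098, 0.0059]
[ 0.72   0.124 -0.228  2.185 -0.008  0.236 -1.434]
```

Request:
play_rows --pt "0.079 -0.1379 0.1383 -0.0019 0.0098 0.0059 -1" --pt "0.0652 -0.1423 0.141 -0.0019 0.0098 0.0059 -1" --pt "0.0511 -0.1462 0.1428 -0.0019 0.0098 0.0059 -1" --pt "0 0 0 0 0 0 -1"

```text
time: 1.7
position: [0.5119, -0.3156, 0.1769]
eef_rot: [0.1, 0.933, -0.2, 0.282]
ft_force: [-0.8, -0.6, -0.1]
opening: 1.0
finger_force: 0.0
```

Run:
```python
from p import *
Rt=frame(-28.4,135); z=Rt.as_matrix()[:,2]
g=np.array([.637,-.2975,.112])
s=sense();M=rot(s["eef_rot"]).as_matrix();print(s["q"].round(3),M.round(3),z)
plan(g+z*(.019),Rt,vmax=.03)
im=snapshot("side");cv2.imwrite("pics/s1.png",cv2.resize(im[90:250,220:420,::-1],None,fx=3,fy=3,interpolation=cv2.INTER_CUBIC))
```

```text
[ 0.879  0.181 -0.434  2.191  0.595  0.213 -2.065] [[ 0.761 -0.43   0.486]
 [-0.317 -0.9   -0.299]
 [ 0.566  0.073 -0.821]] [ 0.62200547 -0.3363171  -0.70710678]
n 6 ang 11.5 d 0.158
[0.0623, -0.0835, 0.1416, 0.0006, 0.0048, 0.0023]
[0.0569, -0.0838, 0.1437, 0.0006, 0.0048, 0.0023]
[0.0514, -0.0839, 0.1456, 0.0006, 0.0048, 0.0023]
[0.0458, -0.0840, 0.1474, 0.0006, 0.0048, 0.0023]
[0.0401, -0.0841, 0.1491, 0.0006, 0.0048, 0.0023]
[0.0345, -0.0840, 0.1505, 0.0006, 0.0048, 0.0023]
```

View pics/s1.png

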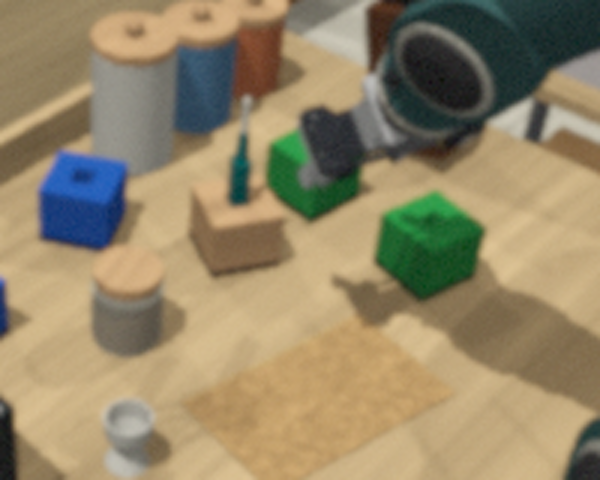

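The view shows the gripper short of the pick, beside the green block at crop (315,170). The tip is free at crop (247,100), and the wrist sits near its q6 limit. I'll fit a kinematic model to find a reachable tilt.

```bash
cat > kin.py <<'E'
from p import *
from scipy.optimize import least_squares
D=[([1.09050558,.41798464,-.01030641,1.61417002,.00468844,1.11069359,-.05298474],[.2653612,-.565453,.20482036],[-5.9e-4,.976026698,.21764996,-1.7e-4]),
([.96,.338,.054,1.586,-.018,1.218,-.574],[.3014,-.5286,.2671],[0,1,-.01,0]),
([.72,.124,-.228,2.185,-.008,.236,-1.434],[.5103,-.3055,.1962],[.077,.939,-.177,.286]),
([.879,.181,-.434,2.191,.595,.213,-2.065],[.5119,-.3156,.1769],[.1,.933,-.2,.282])]
AX="zyzyzyz"
def fk(q,sg,L,off=0.):
    Q=R.identity(); P=np.array([0,0,L[0]]); 
    for i in range(7):
        Q=Q*R.from_euler(AX[i],sg[i]*q[i])
        if i==2:P=P+Q.apply([L[4],0,L[1]])
        if i==3:P=P+Q.apply([-L[5],0,0])
        if i==4:P=P+Q.apply([0,0,L[2]])
        if i==6:P=P+Q.apply([0,0,L[3]])
    return P,Q*R.from_euler("z",off)
def best():
    import itertools
    b=[]
    for sg in itertools.product([1,-1],repeat=7):
        if sg[1]<0: continue
        Qs=[rot(d[2]).inv() for d in D]; F=[fk(d[0],sg,[0]*6)[1] for d in D]
        E=R.concatenate([f.inv()*q.inv() for f,q in zip(F,Qs)]); m=E.mean(); b.append((np.max((m.inv()*E).magnitude()),sg,m.as_rotvec()))
    return sorted(b,key=lambda t:t[0])
E
python3 - <<'E'
from kin import *
b=best(); 
for t in b[:3]: print(t)
sg=b[0][1]
r=least_squares(lambda L:np.concatenate([fk(d[0],sg,L)[0]-d[1] for d in D]),[.36,.42,.4,.3,0,0]); print(r.x.round(4),np.abs(r.fun).max())
E
```

```text
(np.float64(0.0008940366431454584), (-1, 1, -1, 1, -1, 1, -1), array([-3.91777965e-04,  3.05256529e-04,  1.57068884e+00]))
(np.float64(0.35700364927646244), (1, 1, -1, -1, -1, -1, -1), array([ 0.91799304, -0.79788882, -2.48201189]))
(np.float64(0.5594406531908712), (-1, 1, 1, 1, -1, 1, -1), array([0.13740471, 0.19242946, 1.34756639]))
[ 0.1468  0.682   0.4737  0.3994 -0.0803  0.0132] 0.03069369602646793
```

Run:
```python
from p import *
Rt=frame(-28.4,150); z=Rt.as_matrix()[:,2]
g=np.array([.637,-.2975,.116])
plan(g+z*(.019-.13),Rt)
```

```text
n 3 ang 6.9 d 0.095
[0.1421, -0.1565, -0.0108, 0.0018, -0.0043, 0.0044]
[0.1374, -0.1605, -0.0128, 0.0018, -0.0043, 0.0044]
[0.1326, -0.1643, -0.0146, 0.0018, -0.0043, 0.0044]
```

Request:
play_rows --pt "0.142 -0.156 -0.09 0.0018 -0.0043 0.0044 -1" --pt "0.137 -0.16 -0.06 0.0018 -0.0043 0.0044 -1" --pt "0.13 -0.16 -0.015 0.0018 -0.0043 0.0044 -1" --pt "0 0 0 0 0 0 -1"

```text
time: 2.15
position: [0.582, -0.2637, 0.2306]
eef_rot: [0.062, 0.936, -0.236, 0.253]
ft_force: [-0.3, -0.1, 0.7]
opening: 1.004
finger_force: 0.0
```

```bash
cat >> kin.py <<'E'
import json,os
def add():
    s=sense(); L=json.load(open("d.json")) if os.path.exists("d.json") else []
    L.append([s["q"].tolist(),s["position"].tolist(),s["eef_rot"].tolist()]); json.dump(L,open("d.json","w"))
SG=(-1,1,-1,1,-1,1,-1)
def chain(q):
    Q=[R.identity()]
    for i in range(7): Q.append(Q[-1]*R.from_euler(AX[i],SG[i]*q[i]))
    return Q
W=np.array([[0,0,.4],[.05,.05,0],[.05,.05,.4],[.1,.1,.05],[.05,.05,.4],[.15,.1,.2],[0.001,.001,.3]])
PR=np.array([[0,0,.4],[0,0,0],[0,0,.45],[0,0,0],[0,0,.42],[0,0,.1],[0,0,.2]],float)
SELI=[0,1,3,4,5,6,7]
def rows(q):
    Q=chain(q); return np.hstack([Q[i].as_matrix() for i in SELI])
def fit():
    A=[];b=[]
    for q,p,_ in D+(json.load(open("d.json")) if os.path.exists("d.json") else []):
        A.append(rows(q)); b.append(p)
    A=np.vstack(A);b=np.concatenate(b); w=W.ravel(); x0=PR.ravel(); s=.0005
    x=np.linalg.lstsq(np.vstack([A*w/s,np.eye(21)]),np.r_[(b-A@x0)/s,np.zeros(21)],rcond=None)[0]
    v=x0+w*x; return v,np.abs(A@v-b).max()
def FK(q,v): return rows(q)@v, chain(q)[7]*R.from_euler("z",np.pi/2)
LO=np.array([-2.81,-.39,-1.27,.06,-1.19,.19,-2.82]);HI=np.array([2.81,2.02,1.25,2.57,4.33,2,2.82])
def ik(T,Rt,v,q0,reg=.02):
    def f(q):
        p,Q=FK(q,v); return np.r_[(p-T)*10,(Rt.inv()*Q).as_rotvec()*3,reg*(q-q0)]
    r=least_squares(f,np.clip(q0,LO+.01,HI-.01),bounds=(LO,HI)); p,Q=FK(r.x,v); return r.x,np.linalg.norm(p-T),(Rt.inv()*Q).magnitude()
E
python3 - <<'E'
from kin import *
add(); v,e=fit(); print(v.reshape(7,3).round(3),e)
s=sense(); q0=s["q"]; print(q0.round(3),s["position"],s["time"])
for pit in(135,145,150,160):
    Rt=frame(-28.4,pit);z=Rt.as_matrix()[:,2]
    q,a,b=ik(np.array([.637,-.2975,.116])+z*.019,Rt,v,q0); print("grasp",pit,q.round(2),a,b)
    R2=frame(-28.4,pit+90); z2=R2.as_matrix()[:,2]
    for r in(.4,.5,.6):
        q2,a,b=ik(np.array([r*.88,-r*.4756,.014])+z2*.019,R2,v,q); print(" lay",r,q2.round(2),round(a,4),round(b,3))
E
```

```text
[[ 0.     0.     0.292]
 [ 0.001 -0.015  0.   ]
 [ 0.005 -0.003  0.505]
 [ 0.007 -0.011  0.001]
 [-0.004 -0.     0.468]
 [ 0.005 -0.001  0.111]
 [ 0.    -0.     0.224]] 8.767061386427688e-05
[ 0.841  0.202 -0.56   1.989  0.414  0.49  -2.064] [ 0.58204106 -0.26370536  0.23063823] 2.15
grasp 135 [ 0.6   0.46 -0.28  1.98  1.23  0.19 -2.82] 0.017501199423124735 0.1409010495371225
 lay 0.4 [ 0.91  0.94 -0.64  1.73  0.35  1.44 -1.99] 0.0 0.0
 lay 0.5 [ 0.85  1.05 -0.63  1.44  0.37  1.6  -1.95] 0.0 0.0
 lay 0.6 [ 0.77  1.19 -0.63  1.1   0.41  1.79 -1.9 ] 0.0 0.0
grasp 145 [ 0.55  0.47 -0.23  1.99  1.15  0.19 -2.78] 7.492359344714833e-05 0.0005914436885077432
 lay 0.4 [ 0.84  1.03 -0.57  1.62  0.29  1.6  -1.95] 0.0 0.0
 lay 0.5 [ 0.79  1.14 -0.56  1.32  0.31  1.77 -1.92] 0.0 0.0
 lay 0.6 [ 0.71  1.29 -0.57  0.94  0.36  1.98 -1.87] 0.0 0.0
grasp 150 [ 0.56  0.48 -0.24  1.92  0.66  0.28 -2.29] 1.4729627806930637e-05 0.00011829603057548735
 lay 0.4 [ 0.71  1.03 -0.38  1.57  0.17  1.64 -1.83] 0.0 0.0
 lay 0.5 [ 0.67  1.15 -0.37  1.26  0.19  1.83 -1.81] 0.0 0.0
 lay 0.6 [ 0.44  1.27  0.05  0.91 -0.07  2.   -1.58] 0.0034 0.017
grasp 160 [ 0.71  0.55 -0.44  1.78  0.52  0.56 -2.1 ] 5.603050358623727e-06 2.1888417739243616e-05
 lay 0.4 [ 0.73  1.15 -0.42  1.48  0.18  1.81 -1.87] 0.0 0.0
 lay 0.5 [ 0.63  1.25 -0.32  1.15  0.14  2.   -1.79] 0.0 0.0
 lay 0.6 [ 0.43  1.26  0.06  0.96 -0.07  2.   -1.57] 0.0276 0.136
```

```bash
cat > q.py <<'E'
from kin import *
v,e=fit(); q0=sense()["q"]
u=lambda az:np.array([np.cos(np.radians(az)),np.sin(np.radians(az)),0])
def sol(T,Rt,q0=q0):
    b=None
    for dq in([0]*7,[0,.3,.4,-.3,-.4,.5,.5],[0,.6,.5,-.4,-.4,1,.5],[-1,.5,.5,0,-.4,.8,.5]):
        r=ik(T,Rt,v,q0+np.array(dq),.01)
        if b is None or r[1]+r[2]<b[1]+b[2]-1e-4:b=r
    return b
E
python3 - <<'E'
from q import *
s=.007
for pit in(150,):
    Rt=frame(-28.4,pit);z=Rt.as_matrix()[:,2]; r=sol(np.array([.637,-.2975,.105])+z*s,Rt); print("grasp",r[0].round(2),r[1:])
for az in(-68,-75):
  for rr in(.4,.46):
    for pit in(235,240):
        Rt=frame(az,pit);z=Rt.as_matrix()[:,2]; r=sol(u(az)*rr+[0,0,.011]+z*s,Rt,np.array([1.3,1,-.3,1.6,.2,1.6,-1.8])); print("lay",az,rr,pit,r[0].round(2),r[1]+r[2])
    for pit in(135,145,150,155):
        Rt=frame(az,pit);z=Rt.as_matrix()[:,2]; r=sol(u(az)*rr+[0,0,.011]+z*s,Rt,np.array([1.3,.4,-.3,2,.2,.4,-1.8])); print("regrasp",az,rr,pit,r[0].round(2),round(r[1]+r[2],4))
for A in(0,20,40):
  for pit in(225,235,240):
    for y in(.369,.15):
        Rt=frame(A,pit);z=Rt.as_matrix()[:,2]; r=sol(np.array([.5577+.09*(y-.2596),y,.131+.12])+z*s,Rt,np.array([-.3,1,-.3,1.3,.2,1.6,-1.8])); print("seam",A,pit,y,r[0].round(2),round(r[1]+r[2],4))
E
```

```text
grasp [ 0.55  0.47 -0.23  1.94  0.67  0.27 -2.3 ] (np.float64(3.898894386365694e-06), 3.1408570013031576e-05)
lay -68 0.4 235 [ 1.36  0.96 -0.31  1.6   0.14  1.57 -1.79] 1.1341878581146678e-06
lay -68 0.4 240 [ 1.35  1.02 -0.3   1.55  0.13  1.66 -1.78] 1.5746180786239095e-06
regrasp -68 0.4 135 [ 2.64  1.69 -1.27  2.57  2.58  1.11 -2.82] 0.2212
regrasp -68 0.4 145 [ 2.11  0.32 -0.97  2.51  1.36  0.19 -2.82] 0.2699
regrasp -68 0.4 150 [ 1.88  0.3  -0.78  2.5   1.29  0.19 -2.82] 0.2014
regrasp -68 0.4 155 [ 1.71  0.31 -0.63  2.49  1.24  0.19 -2.82] 0.1312
lay -68 0.46 235 [ 1.34  1.03 -0.3   1.42  0.14  1.68 -1.77] 3.3021506674319608e-06
lay -68 0.46 240 [ 1.33  1.09 -0.3   1.37  0.13  1.77 -1.77] 5.4918385607539235e-06
regrasp -68 0.46 135 [ 2.52  1.89 -1.27  2.57  2.81  1.38 -2.82] 0.1454
regrasp -68 0.46 145 [ 1.82  0.37 -0.71  2.39  1.34  0.19 -2.82] 0.2503
regrasp -68 0.46 150 [ 1.67  0.37 -0.58  2.39  1.29  0.19 -2.82] 0.1764
regrasp -68 0.46 155 [ 1.57  0.38 -0.49  2.38  1.25  0.19 -2.82] 0.1015
lay -75 0.4 235 [ 1.45  0.96 -0.27  1.6   0.12  1.57 -1.76] 1.9909236929796167e-06
l
[... 1338 characters left out ...]
 2.   -1.46] 0.0006
seam 20 235 0.369 [-0.41  0.93 -0.27  0.92 -0.07  2.   -1.93] 0.2743
seam 20 235 0.15 [-0.46  0.81  0.22  1.19 -0.06  2.   -1.44] 0.1404
seam 20 240 0.369 [-0.37  0.94 -0.34  0.95 -0.07  2.   -1.97] 0.3413
seam 20 240 0.15 [-0.47  0.82  0.25  1.21 -0.06  2.   -1.43] 0.2096
seam 40 225 0.369 [-0.75  0.92  0.23  0.89 -0.08  2.   -1.41] 0.1519
seam 40 225 0.15 [-0.25  0.78 -0.32  1.18  0.34  2.   -1.44] 0.0
seam 40 235 0.369 [-0.78  0.92  0.28  0.95 -0.07  2.   -1.38] 0.2936
seam 40 235 0.15 [-0.8   0.93  0.71  1.17 -0.06  2.   -0.95] 0.0544
seam 40 240 0.369 [-0.81  0.93  0.32  0.97 -0.07  2.   -1.36] 0.364
seam 40 240 0.15 [-0.85  0.98  0.78  1.19 -0.05  2.   -0.89] 0.1103
```

```bash
cat >> q.py <<'E'
rng=np.random.default_rng(0)
def multi(T,Rt,n=12,q0=None):
    out=[]
    for k in range(n):
        s=LO+(HI-LO)*rng.random(7); s[0]=rng.uniform(-1.5,1.5)-np.arctan2(T[1],T[0]); s[2]=rng.uniform(-1,1)
        r=ik(T,Rt,v,np.clip(s,LO,HI),1e-4)
        if r[1]+r[2]<.002: out.append((np.min(np.minimum(r[0]-LO,HI-r[0])),r[0]))
    return max(out,key=lambda t:t[0]) if out else None
FL=R.from_euler("z",np.pi)
E
cat > s1.py <<'E'
from q import *
s=.007
print("SEAM")
for th in(45,60,75,90):
  for A in range(0,360,45):
    for f in(0,1):
      L=[]
      for y in(.369,.15):
        Rt=frame(A,180+th)*(FL if f else R.identity());z=Rt.as_matrix()[:,2]
        r=multi(np.array([.5577+.09*(y-.2596),y,.131+.12])+z*s,Rt,8); L.append(r)
      if all(L): print(th,A,f,[(round(r[0],2),r[1].round(2).tolist()) for r in L])
print("REGRASP")
for th in(45,60,75):
  for B in range(0,360,45):
    for f in(0,1):
      for P in((.45,-.2),):
        Rt=frame(B,90+th)*(FL if f else R.identity());z=Rt.as_matrix()[:,2]
        r=multi(np.array([P[0],P[1],.012])+z*s,Rt,8)
        if r: print(th,B,f,P,round(r[0],2),r[1].round(2).tolist())
E
timeout 560 python3 s1.py
cat > fast.py <<'E'
from kin import *
V=fit()[0].reshape(7,3)
def fkb(q):  # geometric jacobian too
    M=np.eye(3);p=M@V[0];Z=[];O=[];k={0:1,2:2,3:3,4:4,5:5,6:6}
    for i in range(7):
        a=SG[i]*q[i];c,s=np.cos(a),np.sin(a); ax=2 if AX[i]=="z" else 1
        Z.append(SG[i]*M[:,ax]);O.append(p.copy())
        M=M@(np.array([[c,-s,0],[s,c,0],[0,0,1]]) if ax==2 else np.array([[c,0,s],[0,1,0],[-s,0,c]]))
        if i in k:p=p+M@V[k[i]]
    Z=np.array(Z);O=np.array(O); J=np.vstack([np.cross(Z,p-O).T,Z.T])
    return p,M@np.array([[0,-1,0],[1,0,0],[0,0,1.]]),J
MID=np.array([0,.8,0,1.4,0.5,1.1,0])
def ikf(T,Rm,q,it=60):
    q=q.copy()
    for _ in range(it):
        p,M,J=fkb(q); E=Rm@M.T; w=np.array([E[2,1]-E[1,2],E[0,2]-E[2,0],E[1,0]-E[0,1]])/2
        tr=(np.trace(E)-1)/2; n=np.linalg.norm(w)
        if n>1e-9: w=w/n*np.arctan2(n,tr)
        e=np.r_[T-p,.3*w]; Jw=J*np.r_[1,1,1,.3,.3,.3][:,None]
        if np.linalg.norm(e)<1e-4: return q
        dq=Jw.T@np.linalg.solve(Jw@Jw.T+1e-3*np.eye(6)*min(1,np.linalg.norm(e)*5+.01),e)
        q=np.clip(q+np.clip(dq,-.3,.3),LO+.02,HI-.02)
    return None
rng=np.random.default_rng(0)
def multi(T,Rt,n=10):
    Rm=Rt.as_matrix();b=None
    for k in range(n):
        s=LO+(HI-LO)*rng.random(7); s[0]=rng.uniform(-.8,.8)-np.arctan2(T[1],T[0]); s[2]=rng.uniform(-1,1)
        q=ikf(T,Rm,np.clip(s,LO,HI))
        if q is not None:
            m=np.min(np.minimum(q-LO,HI-q))
            if b is None or m>b[0]: b=(m,q)
    return b
FL=R.from_euler("z",np.pi); I3=R.identity()
E
cat > s1.py <<'E'
from fast import *
s=.007
ok=[]
print("SEAM")
for th in(45,60,75,90):
  for A in range(0,360,45):
    for f in(0,1):
      L=[]
      for y in(.369,.15):
        Rt=frame(A,180+th)*(FL if f else I3);z=Rt.as_matrix()[:,2]
        L.append(multi(np.array([.5577+.09*(y-.2596),y,.131+.12])+z*s,Rt))
        if L[-1] is None: break
      if all(L): print(th,A,f,[(round(r[0],2),r[1].round(2).tolist()) for r in L],flush=True)
print("REGRASP")
for th in(45,60,75):
  for B in range(0,360,45):
    for f in(0,1):
      for P in((.45,-.2),):
        Rt=frame(B,90+th)*(FL if f else I3);z=Rt.as_matrix()[:,2]
        r=multi(np.array([P[0],P[1],.012])+z*s,Rt)
        if r: print(th,B,f,P,round(r[0],2),r[1].round(2).tolist(),flush=True)
E
time timeout 150 python3 s1.py
```

```text
SEAM
45 90 0 [(np.float64(0.18), [-0.97, 0.86, 0.25, 1.03, 0.37, 1.82, -0.76]), (np.float64(0.5), [-0.93, 0.57, 0.39, 1.56, 0.44, 1.5, -0.68])]
45 90 1 [(np.float64(0.08), [-0.74, 0.86, -0.21, 1.02, 0.63, 1.92, 2.22]), (np.float64(0.22), [-0.2, 0.64, -0.66, 1.53, 0.85, 1.78, 2.13])]
45 135 0 [(np.float64(0.79), [-1.25, 0.58, 0.4, 1.56, 0.61, 1.21, -0.38]), (np.float64(0.59), [-0.51, 0.27, -0.27, 1.98, 0.98, 1.14, -0.53])]
45 135 1 [(np.float64(0.3), [-0.36, 0.74, -0.94, 1.52, 1.25, 1.7, 2.44]), (np.float64(0.27), [-0.19, 0.33, -0.65, 1.97, 1.07, 1.24, 2.55])]
45 180 0 [(np.float64(0.6), [-0.46, 0.3, -0.5, 1.96, 1.24, 0.79, -0.22]), (np.float64(0.23), [-1.49, -0.06, 0.96, 2.32, 1.28, 0.42, -0.05])]
45 225 1 [(np.float64(0.02), [-0.82, 0.18, 0.32, 2.09, -1.17, 0.26, -0.26]), (np.float64(0.06), [1.09, 0.2, -1.21, 2.2, -0.89, 0.39, -0.08])]
45 270 0 [(np.float64(0.05), [-0.64, 0.44, 0.45, 1.78, -1.14, 1.1, -2.75]), (np.float64(0.23), [-0.2, 0.37, 0.36, 1.86, -0.96, 1.28, -2.53])]
45 270 1 [(np.float64(0.58), [0.24, 0.49, -0.69, 1.75, -0.61, 0.79, 0.04]), (np.float64(0.35), [0.13, 0.36, -
[... 6722 characters left out ...]
, 0.03, 0.9, 1.16]
75 135 1 (0.45, -0.2) 0.66 [0.8, 0.67, -0.49, 1.87, 0.24, 0.93, -2.16]
75 180 0 (0.45, -0.2) 0.7 [0.72, 0.68, -0.54, 1.87, 0.47, 0.99, 1.49]
75 180 1 (0.45, -0.2) 0.7 [0.59, 0.64, -0.36, 1.87, 0.35, 0.95, -1.55]
75 225 0 (0.45, -0.2) 0.6 [0.67, 0.63, -0.57, 1.97, 0.7, 0.92, 2.0]
75 225 1 (0.45, -0.2) 0.6 [0.65, 0.63, -0.55, 1.97, 0.69, 0.91, -1.13]
75 270 0 (0.45, -0.2) 0.19 [0.53, 0.51, -0.41, 2.13, 0.81, 0.65, 2.63]
75 270 1 (0.45, -0.2) 0.44 [0.74, 0.58, -0.67, 2.13, 0.97, 0.76, -0.63]
75 315 0 (0.45, -0.2) 0.12 [-0.35, 0.54, 0.74, 2.28, -0.85, 0.31, -1.29]
75 315 1 (0.45, -0.2) 0.33 [1.06, 0.62, -0.93, 2.24, 1.26, 0.64, -0.03]
real	0m31.180s
user	0m31.246s
sys	0m0.309s
```

```bash
cat > s2.py <<'E'
from fast import *
s=.007; mc=np.array([.416,-.175,0]); 
u=lambda az:np.array([np.cos(np.radians(az)),np.sin(np.radians(az)),0])
for P1 in(135,142,150):
  for a in(-28.4,61.6,151.6,241.6):
    for f in(0,1):
      Rt=frame(a,P1)*(FL if f else I3);z=Rt.as_matrix()[:,2]
      r=multi(np.array([.637,-.2975,.105])+z*s,Rt,14)
      if r: print("grasp",P1,a,f,round(r[0],2),r[1].round(2).tolist(),flush=True)
  for B in(80,260):
    for f in(0,1):
      Rt=frame(B,P1+90)*(FL if f else I3);z=Rt.as_matrix()[:,2]
      r=multi(mc-u(B)*.008+[0,0,.014]+z*s,Rt,14)
      if r: print(" lay",P1,B,f,round(r[0],2),r[1].round(2).tolist(),flush=True)
for th in(45,60):
 for B in(80,260):
  for f in(0,1):
      Rt=frame(B,90+th)*(FL if f else I3);z=Rt.as_matrix()[:,2]
      r=multi(mc-u(B)*.02+[0,0,.014]+z*s,Rt,14)
      if r: print("regrasp",th,B,f,round(r[0],2),r[1].round(2).tolist(),flush=True)
E
timeout 150 python3 s2.py
```

```text
grasp 135 -28.4 0 0.22 [-0.37, 0.67, 0.9, 2.14, 3.95, 0.41, 0.37]
grasp 135 -28.4 1 0.34 [1.03, 0.63, -0.83, 2.1, 2.12, 0.53, -0.41]
grasp 135 61.6 0 0.72 [1.06, 0.88, -0.55, 1.43, -0.4, 1.09, 0.38]
grasp 135 61.6 1 0.11 [1.01, 0.86, -0.46, 1.43, -0.48, 1.11, -2.71]
grasp 135 241.6 0 0.5 [0.26, 0.87, -0.29, 1.36, 0.9, 1.47, 2.32]
grasp 135 241.6 1 0.74 [-0.12, 0.88, 0.34, 1.38, 0.49, 1.26, -0.59]
 lay 135 80 0 0.43 [0.34, 0.75, -0.59, 2.14, 1.22, 1.26, -1.34]
 lay 135 80 1 0.43 [0.52, 0.86, -0.83, 2.14, 1.32, 1.44, 1.75]
 lay 135 260 0 0.49 [0.79, 0.73, -0.05, 1.94, -0.7, 1.08, -2.03]
 lay 135 260 1 0.64 [1.18, 0.81, -0.54, 1.93, -0.34, 0.94, 0.79]
grasp 142 -28.4 1 0.15 [1.21, 0.78, -1.12, 2.02, 1.76, 0.68, 0.07]
grasp 142 61.6 0 0.55 [0.75, 0.77, -0.11, 1.46, -0.64, 1.14, 0.51]
grasp 142 61.6 1 0.3 [0.57, 0.77, 0.16, 1.47, -0.82, 1.22, -2.52]
grasp 142 151.6 0 0.07 [0.43, 1.13, -0.03, 0.74, -0.03, 1.93, 1.48]
grasp 142 151.6 1 0.07 [0.4, 1.13, 0.05, 0.74, -0.09, 1.93, -1.63]
grasp 142 241.6 0 0.5 [0.42, 0.86, -0.49, 1.38, 0.95, 1.47, 2.32]
grasp 142 241.6 1 0.73 [0.08, 0.8, 0.07, 1
[... 884 characters left out ...]
.49 [-0.0, 0.85, -0.3, 2.08, 1.16, 1.34, 1.71]
 lay 150 260 0 0.51 [1.3, 1.01, -0.62, 1.82, -0.34, 1.11, -2.31]
 lay 150 260 1 0.75 [1.22, 0.97, -0.51, 1.82, -0.44, 1.14, 0.92]
regrasp 45 80 0 0.68 [1.07, 0.78, -0.35, 1.89, -0.46, 1.03, 0.93]
regrasp 45 80 1 0.64 [1.02, 0.77, -0.29, 1.89, -0.5, 1.04, -2.18]
regrasp 45 260 0 0.45 [0.35, 0.8, -0.68, 2.12, 1.22, 1.34, 1.76]
regrasp 45 260 1 0.44 [0.14, 0.71, -0.42, 2.13, 1.11, 1.17, -1.32]
regrasp 60 80 0 0.58 [1.21, 0.71, -0.65, 1.99, -0.08, 0.8, 0.52]
regrasp 60 80 1 0.57 [0.66, 0.61, 0.03, 2.0, -0.61, 0.91, -2.15]
regrasp 60 260 0 0.41 [0.59, 0.7, -0.8, 2.16, 1.17, 1.12, 1.93]
regrasp 60 260 1 0.39 [0.2, 0.55, -0.33, 2.18, 0.96, 0.87, -1.07]
```

Run:
```python
from fast import *
add()
plan([.56,-.36,.27],frame(61.6,145),n=12)
```

```text
n 12 ang 89.9 d 0.106
[0.0236, 0.0528, -0.0118, 0.0112, 0.0008, -0.0175]
[0.0178, 0.0542, -0.0154, 0.0112, 0.0008, -0.0175]
[0.0119, 0.0546, -0.0192, 0.0112, 0.0008, -0.0175]
[0.0060, 0.0541, -0.0229, 0.0112, 0.0008, -0.0175]
[0.0002, 0.0527, -0.0267, 0.0112, 0.0008, -0.0175]
[-0.0053, 0.0504, -0.0303, 0.0112, 0.0008, -0.0175]
[-0.0105, 0.0473, -0.0338, 0.0112, 0.0008, -0.0175]
[-0.0153, 0.0434, -0.0371, 0.0112, 0.0008, -0.0175]
[-0.0197, 0.0387, -0.0400, 0.0112, 0.0008, -0.0175]
[-0.0234, 0.0335, -0.0427, 0.0112, 0.0008, -0.0175]
[-0.0266, 0.0276, -0.0450, 0.0112, 0.0008, -0.0175]
[-0.0290, 0.0213, -0.0468, 0.0112, 0.0008, -0.0175]
```

Request:
play_rows --pt "0 0 -0.25 0 0 0 -1" --pt "0.024 0.053 -0.012 0.0112 0.0008 -0.0175 -1" --pt "0.018 0.054 -0.015 0.0112 0.0008 -0.0175 -1" --pt "0.012 0.055 -0.019 0.0112 0.0008 -0.0175 -1" --pt "0.006 0.054 -0.023 0.0112 0.0008 -0.0175 -1" --pt "0 0.053 -0.027 0.0112 0.0008 -0.0175 -1" --pt "-0.005 0.05 -0.03 0.0112 0.0008 -0.0175 -1" --pt "-0.01 0.047 -0.034 0.0112 0.0008 -0.0175 -1"

```text
time: 2.95
position: [0.5446, -0.2991, 0.2768]
eef_rot: [-0.045, 0.956, 0.109, 0.269]
ft_force: [-0.2, 0.8, -0.4]
opening: 0.999
finger_force: 0.0
```

Run:
```python
from fast import *
add(); print(sense()["q"].round(2))
Rt=frame(61.6,145);z=Rt.as_matrix()[:,2]
plan(np.array([.637,-.2975,.105])+z*(.007-.13),Rt)
```

```text
[ 1.41  0.29 -0.85  1.84 -0.3   0.77 -0.55]
n 6 ang 48.2 d 0.11
[0.0006, 0.0827, 0.0904, 0.0117, 0.0012, -0.0190]
[-0.0103, 0.0885, 0.0841, 0.0117, 0.0012, -0.0190]
[-0.0217, 0.0926, 0.0773, 0.0117, 0.0012, -0.0190]
[-0.0334, 0.0947, 0.0702, 0.0117, 0.0012, -0.0190]
[-0.0452, 0.0949, 0.0630, 0.0117, 0.0012, -0.0190]
[-0.0569, 0.0931, 0.0557, 0.0117, 0.0012, -0.0190]
```

Request:
play_rows --pt "0 0.083 0.06 0.0117 0.0012 -0.019 -1" --pt "-0.01 0.088 0.07 0.0117 0.0012 -0.019 -1" --pt "-0.022 0.093 0.077 0.0117 0.0012 -0.019 -1" --pt "-0.033 0.095 0.07 0.0117 0.0012 -0.019 -1" --pt "-0.045 0.095 0.063 0.0117 0.0012 -0.019 -1" --pt "-0.057 0.093 0.056 0.0117 0.0012 -0.019 -1" --pt "0 0 0 0 0 0 -1"

```text
time: 3.65
position: [0.6004, -0.361, 0.2069]
eef_rot: [-0.158, 0.818, 0.488, 0.26]
ft_force: [0.2, 1.3, -0.6]
opening: 1.003
finger_force: 0.0
```

Run:
```python
from fast import *
add(); print(sense()["q"].round(2))
Rt=frame(61.6,145);z=Rt.as_matrix()[:,2]
plan(np.array([.637,-.2975,.105])+z*(.007-.04),Rt)
```

```text
[ 1.27  0.84 -0.88  1.32 -0.01  1.26  0.07]
n 3 ang 0.5 d 0.093
[0.0021, 0.0054, 0.2056, -0.0002, -0.0004, -0.0001]
[0.0026, 0.0051, 0.2056, -0.0002, -0.0004, -0.0001]
[0.0031, 0.0048, 0.2056, -0.0002, -0.0004, -0.0001]
```

Pose reached. I'll approach in two calls and check from both cameras before closing.

Request:
play_rows --pt "0.002 0.005 0.2056 -0.0002 -0.0004 -0.0001 -1" --pt "0.003 0.005 0.2056 -0.0002 -0.0004 -0.0001 -1" --pt "0.003 0.005 0.2056 -0.0002 -0.0004 -0.0001 -1" --pt "0 0 0 0 0 0 -1"

```text
time: 4.05
position: [0.6268, -0.3109, 0.1329]
eef_rot: [-0.153, 0.821, 0.487, 0.256]
ft_force: [-0.3, 0.7, 0.5]
opening: 0.999
finger_force: 0.0
```

Run:
```python
from fast import *
add(); print(sense()["q"].round(2))
Rt=frame(61.6,145);z=Rt.as_matrix()[:,2]
plan(np.array([.637,-.2975,.105])+z*(.007),Rt,vmax=.02)
a=snapshot("side")[90:190,260:380,::-1];b=snapshot("top")[120:220,290:410,::-1]
cv2.imwrite("pics/g1.png",cv2.resize(np.hstack([a,b]),None,fx=3.3,fy=3.3,interpolation=cv2.INTER_CUBIC))
```

```text
[ 1.2   0.88 -0.86  1.43  0.02  1.08  0.04]
n 2 ang 0.3 d 0.04
[-0.0075, 0.0086, 0.1314, -0.0000, 0.0003, -0.0003]
[-0.0078, 0.0086, 0.1314, -0.0000, 0.0003, -0.0003]
```

View pics/g1.png

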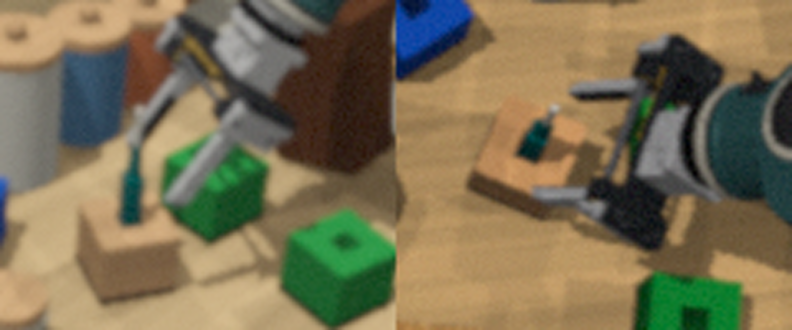

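The picture shows the open fingers straddling the teal handle. In the top half the fingertips are at crop (575,90) and (537,195), with the handle at (537,140). I'll go in and close.

Request:
play_rows --pt "-0.0075 0.0086 0.1314 0 0.0003 -0.0003 -1" --pt "-0.0078 0.0086 0.1314 0 0.0003 -0.0003 -1" --pt "0 0 0 0 0 0 -1" --pt "0 0 0 0 0 0 1" --pt "0 0 0 0 0 0 1" --pt "0 0 0 0 0 0 1" --pt "0 0 0 0 0 0 1" --pt "0 0 0 0 0 0 1" --grip_force 25

```text
time: 4.95
position: [0.6392, -0.2984, 0.101]
eef_rot: [-0.151, 0.821, 0.487, 0.257]
ft_force: [0.5, -0.5, -0.3]
opening: 0.61
finger_force: 0.0
```

Run:
```python
from fast import *
s=sense(); print(s["finger_force"],s["opening"],s["ft_force"])
T=s["position"]+np.array([0,0,.1]); plan(T,rot(s["eef_rot"]),n=5)
```

```text
0.0 0.6103982487042589 [ 0.49650572 -0.50024872 -0.26557913]
n 5 ang 0.0 d 0.1
[0.0760, 0.0003, -0.1096, 0.0000, 0.0000, 0.0000]
[0.0760, 0.0003, -0.1096, 0.0000, 0.0000, 0.0000]
[0.0760, 0.0003, -0.1096, 0.0000, 0.0000, 0.0000]
[0.0760, 0.0003, -0.1096, 0.0000, 0.0000, 0.0000]
[0.0760, 0.0003, -0.1096, 0.0000, 0.0000, 0.0000]
```

Request:
play_rows --pt "0 0 0 0 0 0 1" --pt "0 0 0 0 0 0 1" --pt "0 0 0 0 0 0 1" --pt "0 0 0 0 0 0 1" --pt "0 0 0 0 0 0 1" --pt "0 0 0 0 0 0 1" --pt "0 0 0 0 0 0 1"

```text
time: 5.65
position: [0.6391, -0.2983, 0.1007]
eef_rot: [-0.151, 0.821, 0.487, 0.257]
ft_force: [-0.6, -0.0, -0.7]
opening: 0.232
finger_force: 25.0
```

Request:
play_rows --pt "0.038 0 -0.055 0 0 0 1" --pt "0.076 0 -0.11 0 0 0 1" --pt "0.076 0 -0.11 0 0 0 1" --pt "0.076 0 -0.11 0 0 0 1" --pt "0.076 0 -0.11 0 0 0 1" --pt "0.076 0 -0.11 0 0 0 1" --pt "0 0 0 0 0 0 1"

```text
time: 6.35
position: [0.6399, -0.2986, 0.2148]
eef_rot: [-0.15, 0.821, 0.488, 0.258]
ft_force: [0.0, 0.5, -0.4]
opening: 0.233
finger_force: 25.0
```

```bash
cat > look.py <<'E'
from fast import *
def pick(tag,save=None):
    """teal centroid and white tip end in both views near prediction are found by eye in crop"""
    out=[]
    for n,c in(("side",SB),("top",TB)):
        im=snapshot(n)[:,:,::-1].copy(); x,y,w,h=c; out.append(cv2.resize(im[y:y+h,x:x+w],(400,400*h//w),interpolation=cv2.INTER_CUBIC)); cv2.imwrite(f"pics/{tag}_{n}_raw.png",im)
    cv2.imwrite(f"pics/{tag}.png",np.hstack(out))
E
python3 - <<'E'
from fast import *
add(); s=sense(); print(s["q"].round(2),s["ft_force"],s["opening"])
# predicted pick in view
Rt=rot(s["eef_rot"]);z=Rt.as_matrix()[:,2]; g=s["position"]-.007*z
for d in(-.092,0,.108): print(proj("side",g+[0,0,d]),proj("top",g+[0,0,d]))
b=80;u=np.array([np.cos(np.radians(b)),np.sin(np.radians(b)),0]); R2=frame(b,235); z2=R2.as_matrix()[:,2]
L=np.array([.416,-.175,.014])-u*.008
q=ikf(L+z2*.007+[0,0,.06],R2.as_matrix(),s["q"],200); print(q)
plan(L+z2*.007+[0,0,.08],R2)
E
```

```text
[ 1.19  0.8  -0.9   1.37 -0.01  1.18 -0.02] [ 0.01158607  0.50881453 -0.42398116] 0.23297506897450262
[300.6715937  143.74113671] [334.36984344 160.43971217]
[302.94400398 120.43610532] [339.52600177 151.83670449]
[305.87348963  90.39234277] [346.50837288 140.18667584]
[ 0.01745327  0.6411293  -0.30064714  2.13228808  1.07240478  1.29004046
 -1.26833349]
n 11 ang 91.2 d 0.281
[-0.0486, -0.1528, 0.0573, -0.0008, -0.0224, -0.0052]
[-0.0351, -0.1544, 0.0624, -0.0008, -0.0224, -0.0052]
[-0.0210, -0.1557, 0.0656, -0.0008, -0.0224, -0.0052]
[-0.0066, -0.1565, 0.0667, -0.0008, -0.0224, -0.0052]
[0.0078, -0.1568, 0.0658, -0.0008, -0.0224, -0.0052]
[0.0220, -0.1567, 0.0629, -0.0008, -0.0224, -0.0052]
[0.0356, -0.1560, 0.0580, -0.0008, -0.0224, -0.0052]
[0.0484, -0.1550, 0.0513, -0.0008, -0.0224, -0.0052]
[0.0600, -0.1534, 0.0428, -0.0008, -0.0224, -0.0052]
[0.0703, -0.1515, 0.0328, -0.0008, -0.0224, -0.0052]
[0.0790, -0.1492, 0.0215, -0.0008, -0.0224, -0.0052]
```

Request:
play_rows --pt "-0.049 -0.153 0.02 -0.0008 -0.02 -0.0052 1" --pt "-0.035 -0.154 0.04 -0.0008 -0.0224 -0.0052 1" --pt "-0.021 -0.156 0.06 -0.0008 -0.0224 -0.0052 1" --pt "-0.007 -0.156 0.06 -0.0008 -0.0224 -0.0052 1" --pt "0.008 -0.157 0.06 -0.0008 -0.0224 -0.0052 1" --pt "0.022 -0.157 0.06 -0.0008 -0.0224 -0.0052 1" --pt "0.036 -0.156 0.058 -0.0008 -0.0224 -0.0052 1" --pt "0.048 -0.155 0.051 -0.0008 -0.0224 -0.0052 1"

```text
time: 7.15
position: [0.4717, -0.2216, 0.1326]
eef_rot: [0.18, 0.768, 0.586, -0.188]
ft_force: [1.0, -0.3, -2.1]
opening: 0.23
finger_force: 25.0
```

Run:
```python
from fast import *
add(); s=sense(); print(s["q"].round(2))
b=80;u=np.array([np.cos(np.radians(b)),np.sin(np.radians(b)),0]); R2=frame(b,235); z2=R2.as_matrix()[:,2]
L=np.array([.416,-.175,.014])-u*.008
plan(L+z2*.007+[0,0,.06],R2)
```

```text
[ 0.54  0.41 -0.58  2.01  0.86  1.09 -0.82]
n 4 ang 25.5 d 0.092
[0.0742, -0.1132, 0.0704, -0.0004, -0.0173, -0.0038]
[0.0841, -0.1114, 0.0615, -0.0004, -0.0173, -0.0038]
[0.0929, -0.1095, 0.0515, -0.0004, -0.0173, -0.0038]
[0.1005, -0.1072, 0.0407, -0.0004, -0.0173, -0.0038]
```

Request:
play_rows --pt "0.074 -0.113 0.07 -0.0004 -0.0173 -0.0038 1" --pt "0.084 -0.111 0.0615 -0.0004 -0.0173 -0.0038 1" --pt "0.093 -0.11 0.0515 -0.0004 -0.0173 -0.0038 1" --pt "0.1 -0.107 0.041 -0.0004 -0.0173 -0.0038 1" --pt "0 0 0 0 0 0 1"

```text
time: 7.65
position: [0.4117, -0.1855, 0.0661]
eef_rot: [0.293, 0.677, 0.574, -0.356]
ft_force: [0.3, -0.9, -0.3]
opening: 0.233
finger_force: 25.0
```

Run:
```python
from fast import *
from look import *
import look
add(); s=sense(); print(s["q"].round(2))
Rt=rot(s["eef_rot"]);z=Rt.as_matrix()[:,2]; x=Rt.as_matrix()[:,0]; g=s["position"]-.007*z
print(g,z)
b=80;u=np.array([np.cos(np.radians(b)),np.sin(np.radians(b)),0])
for d in(-.092,0,.108): print(proj("side",g+u*d),proj("top",g+u*d))
look.SB=(240,130,140,140);look.TB=(230,170,140,140)
look.pick("lay1")
R2=frame(b,235); z2=R2.as_matrix()[:,2]
plan(np.array([.416,-.175,.014])-u*.008+z2*.007+[0,0,.0],R2,vmax=.012)
```

```text
[ 0.17  0.69 -0.49  2.13  1.13  1.39 -1.31]
[ 0.41272757 -0.17984833  0.07010841] [-0.1459916  -0.80476343 -0.57536274]
[352.29388107 194.90712244] [332.75081424 242.08341765]
[330.96822818 206.7553529 ] [302.75414924 240.24205254]
[304.18603819 221.63515804] [267.63571372 238.08628415]
n 5 ang 0.5 d 0.059
[0.0631, 0.0005, 0.0463, -0.0001, -0.0002, 0.0001]
[0.0631, 0.0004, 0.0463, -0.0001, -0.0002, 0.0001]
[0.0632, 0.0004, 0.0462, -0.0001, -0.0002, 0.0001]
[0.0633, 0.0003, 0.0461, -0.0001, -0.0002, 0.0001]
[0.0633, 0.0002, 0.0460, -0.0001, -0.0002, 0.0001]
```

View pics/lay1.png

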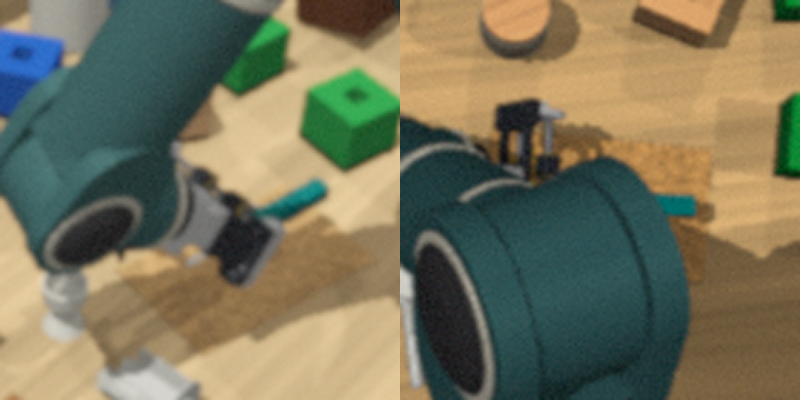

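The side view shows the teal handle held level over the mat, butt at about (353,196). The top view shows the butt at about (332,242). Both match the prediction, so I'm lowering it slowly.

Request:
play_rows --pt "0.063 0.0005 0.046 -0.0001 -0.0002 0.0001 1" --pt "0.063 0.0004 0.046 -0.0001 -0.0002 0.0001 1" --pt "0.063 0.0004 0.046 -0.0001 -0.0002 0.0001 1" --pt "0.063 0.0003 0.046 -0.0001 -0.0002 0.0001 1" --pt "0.045 0.0002 0.033 -0.0001 -0.0002 0.0001 1" --pt "0 0 0 0 0 0 1"

```text
time: 8.35
position: [0.4132, -0.1892, 0.0132]
eef_rot: [0.296, 0.68, 0.569, -0.355]
ft_force: [0.1, 0.1, 0.1]
opening: 0.232
finger_force: 25.0
```

Request:
play_rows --pt "0.0054 0 0.004 0 0 0 1" --pt "0.0054 0 0.004 0 0 0 1" --pt "0.0054 0 0.004 0 0 0 1" --pt "0 0 0 0 0 0 1"

```text
time: 8.75
position: [0.414, -0.1892, 0.0117]
eef_rot: [0.297, 0.68, 0.569, -0.354]
ft_force: [0.6, 1.8, 3.6]
opening: 0.234
finger_force: 25.0
```

Request:
play_rows --pt "0 0 0 0 0 0 -0.3" --pt "0 0 0 0 0 0 -0.3" --pt "0 0 0 0 0 0 -0.3" --pt "0 0 0 0 0 0 -0.3" --pt "0 0 -0.05 0 0 0 -0.6" --pt "-0.05 0 -0.2 0 0 0 -1" --pt "-0.1 0 -0.3 0 0 0 -1" --pt "-0.2 0 -0.3 0 0 0 -1"

```text
time: 9.55
position: [0.4261, -0.1153, 0.1243]
eef_rot: [0.296, 0.68, 0.57, -0.354]
ft_force: [1.8, 0.7, 1.4]
opening: 0.878
finger_force: 0.0
```

Run:
```python
from fast import *
add(); s=sense(); print(s["q"].round(2),s["opening"])
R2=frame(80,140)
plan(s["position"]+[-.02,-.05,.08],R2)
```

```text
[ 0.09  0.61 -0.57  2.05  0.99  1.52 -1.26] 0.8777723898625669
n 12 ang 95.0 d 0.096
[-0.0532, -0.0061, -0.0015, -0.0000, 0.0220, -0.0000]
[-0.0525, -0.0062, -0.0088, -0.0000, 0.0220, -0.0000]
[-0.0508, -0.0062, -0.0160, -0.0000, 0.0220, -0.0000]
[-0.0481, -0.0062, -0.0228, -0.0000, 0.0220, -0.0000]
[-0.0445, -0.0062, -0.0292, -0.0000, 0.0220, -0.0000]
[-0.0400, -0.0062, -0.0351, -0.0000, 0.0220, -0.0000]
[-0.0348, -0.0062, -0.0402, -0.0000, 0.0220, -0.0000]
[-0.0290, -0.0061, -0.0447, -0.0000, 0.0220, -0.0000]
[-0.0225, -0.0061, -0.0482, -0.0000, 0.0220, -0.0000]
[-0.0157, -0.0061, -0.0509, -0.0000, 0.0220, -0.0000]
[-0.0085, -0.0061, -0.0525, -0.0000, 0.0220, -0.0000]
[-0.0012, -0.0061, -0.0532, -0.0000, 0.0220, -0.0000]
```

Request:
play_rows --pt "-0.1 0 -0.05 0 0.022 0 -1" --pt "-0.1 0 -0.05 0 0.022 0 -1" --pt "-0.09 0 -0.05 0 0.022 0 -1" --pt "-0.1 -0.006 -0.03 0 0.022 0 -1" --pt "-0.1 -0.006 -0.02 0 0.022 0 -1" --pt "-0.1 -0.006 -0.01 0 0.022 0 -1" --pt "-0.1 -0.006 -0.01 0 0.022 0 -1" --pt "-0.1 -0.006 -0.01 0 0.022 0 -1"

```text
time: 10.35
position: [0.4084, -0.1902, 0.2013]
eef_rot: [-0.035, 0.766, 0.641, 0.04]
ft_force: [1.1, 0.2, -1.4]
opening: 1.001
finger_force: 0.0
```

Run:
```python
from fast import *
add(); s=sense(); print(s["q"].round(2),s["opening"])
R2=frame(80,140); z=R2.as_matrix()[:,2]
plan(np.array([.413,-.195,.013])+z*(.007-.12),R2)
```

```text
[ 1.01  0.17 -0.62  1.99 -0.01  1.03  0.22] 1.0007619201059959
n 5 ang 33.9 d 0.127
[-0.1158, 0.0075, 0.1241, -0.0000, 0.0188, -0.0001]
[-0.1297, 0.0074, 0.1095, -0.0000, 0.0188, -0.0001]
[-0.1417, 0.0074, 0.0934, -0.0000, 0.0188, -0.0001]
[-0.1518, 0.0073, 0.0760, -0.0000, 0.0188, -0.0001]
[-0.1597, 0.0072, 0.0576, -0.0000, 0.0188, -0.0001]
```

Request:
play_rows --pt "-0.116 0.0075 0.12 0 0.0188 -0.0001 -1" --pt "-0.13 0.0074 0.11 0 0.0188 -0.0001 -1" --pt "-0.142 0.0074 0.093 0 0.0188 -0.0001 -1" --pt "-0.152 0.0073 0.076 0 0.0188 -0.0001 -1" --pt "-0.16 0.0072 0.058 0 0.0188 -0.0001 -1" --pt "0 0 0 0 0 0 -1"

```text
time: 10.95
position: [0.3961, -0.2687, 0.0928]
eef_rot: [-0.226, 0.722, 0.599, 0.262]
ft_force: [-0.9, 0.3, 0.0]
opening: 1.0
finger_force: 0.0
```

Run:
```python
from fast import *
add(); s=sense(); print(s["q"].round(2),s["opening"])
R2=frame(80,140); z=R2.as_matrix()[:,2]
g=np.array([.413,-.195,.013]); u=np.array([np.cos(np.radians(80)),np.sin(np.radians(80)),0])
plan(g+z*.007,R2)
for d in(-.08,0,.04,.12): print(proj("side",g+u*d).round(1),proj("top",g+u*d).round(1))
T=[]
for n in("side","top"):
    im=snapshot(n)[:,:,::-1].copy(); cv2.imwrite(f"pics/l2_{n}.png",im); h,sa,va=cv2.split(cv2.cvtColor(im,cv2.COLOR_BGR2HSV))
    x0=250 if n=="side" else 255
    m=((h>78)&(h<100)&(sa>110)).astype(np.uint8); m[:,:x0]=0; m[:190]=0; m[280:]=0; m[:,400:]=0
    N,l,st,ce=cv2.connectedComponentsWithStats(m)
    print(n,[(st[i].tolist(),ce[i].round(1).tolist()) for i in range(1,N) if st[i,4]>8])
    x,y=(250,160) if n=="side" else (240,190); T.append(cv2.resize(im[y:y+110,x:x+120],None,fx=3.3,fy=3.3,interpolation=cv2.INTER_CUBIC))
cv2.imwrite("pics/l2.png",np.hstack(T))
```

```text
[ 1.29  0.69 -0.56  1.79 -0.24  1.19  0.72] 0.9995728920618246
n 3 ang 0.9 d 0.117
[0.0127, 0.0097, 0.2593, -0.0002, -0.0004, -0.0007]
[0.0133, 0.0093, 0.2593, -0.0002, -0.0004, -0.0007]
[0.0139, 0.0090, 0.2593, -0.0002, -0.0004, -0.0007]
[349.5 207.1] [330.9 243.1]
[331.5 217.4] [305.7 241.5]
[322.1 222.8] [293.2 240.7]
[302.7 233.9] [268.1 239.2]
side [([316, 206, 35, 22, 202], [334.3, 215.7])]
top [([388, 221, 12, 34, 257], [394.5, 236.7]), ([283, 239, 48, 8, 237], [309.1, 241.9])]
```

View pics/l2.png

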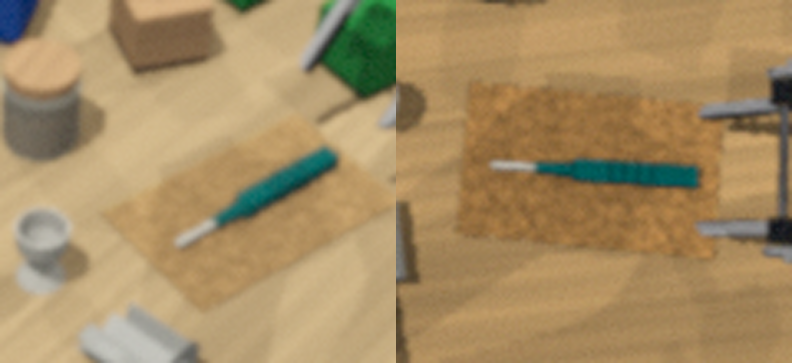

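The pick lies flat on the mat, tip at crop (495,165) in top and about (180,243) in side. The open fingers are lined up behind its butt, so I'm going in to regrasp.

Request:
play_rows --pt "0.013 0.01 0.26 -0.0002 -0.0004 -0.0007 -1" --pt "0.013 0.009 0.26 -0.0002 -0.0004 -0.0007 -1" --pt "0.013 0.009 0.18 -0.0002 -0.0004 -0.0007 -1" --pt "0 0 0.03 0 0 0 0" --pt "0 0 0.02 0 0 0 0.2" --pt "0 0 0 0 0 0 0.2" --pt "0 0 0 0 0 0 0.2" --pt "0 0 0 0 0 0 0.2" --grip_force 30

```text
time: 11.85
position: [0.4161, -0.1937, 0.0161]
eef_rot: [-0.214, 0.719, 0.609, 0.258]
ft_force: [0.0, -0.3, -0.2]
opening: 0.613
finger_force: 0.0
```

Run:
```python
from fast import *
add(); s=sense(); print(s["q"].round(2),s["opening"],s["ft_force"])
R2=frame(80,140); z=R2.as_matrix()[:,2]
g=np.array([.413,-.195,.013]); plan(g+z*.004,R2,n=1)
```

```text
[ 1.21  0.76 -0.57  1.92 -0.25  0.93  0.72] 0.613277516279792 [ 0.02481102 -0.33424899 -0.20844308]
n 1 ang 0.9 d 0.007
[-0.0219, -0.0190, 0.0348, 0.0002, 0.0022, 0.0014]
```

Request:
play_rows --pt "-0.022 -0.019 0.033 0 0.002 0.0014 0.2" --pt "0 0 0 0 0 0 0.4" --pt "0 0 0 0 0 0 1" --pt "0 0 0 0 0 0 1" --pt "0 0 0 0 0 0 1" --pt "0 0 0 0 0 0 1" --pt "0 0 0 0 0 0 1" --pt "0 0 0 0 0 0 1"

```text
time: 12.65
position: [0.4132, -0.1917, 0.0096]
eef_rot: [-0.22, 0.72, 0.604, 0.262]
ft_force: [-0.9, -1.0, -1.5]
opening: 0.233
finger_force: 30.0
```

```bash
cat > sim.py <<'E'
from fast import *
def track(q,P0,R0,T,Rt,n):
    rv=(R0.inv()*Rt).as_rotvec()
    for i in range(1,n+1):
        q2=ikf(P0+(T-P0)*i/n,(R0*R.from_rotvec(rv*i/n)).as_matrix(),q,80)
        if q2 is None: return i,q
        q=q2
    return 0,q
E
python3 - <<'E'
from sim import *
add(); s=sense(); R0=rot(s["eef_rot"]); P=s["position"]; u=np.array([np.cos(np.radians(80)),np.sin(np.radians(80)),0])
tt=R0.inv().apply(u); print("tip dir tool",tt, R0.as_matrix()[:,2])
up=P+np.array([0,0,.15]); e,q1=track(s["q"],P,R0,up,R0,6); print(e,q1.round(2))
for A in(90,110,125,140,160,180):
    Rt=frame(A,230)
    z=Rt.as_matrix()[:,2]
    # tip offset from TCP: -.004z + .120 down
    T=np.array([.5671,.363,.131+.06+.12])+z*.004
    e,q2=track(q1,up,R0,T,Rt,18); T3=np.array([.5482,.157,.131+.0+.12])+z*.004
    e2,q3=track(q2,T,Rt,T-[0,0,.06],Rt,5); e3,q4=track(q3,T-[0,0,.06],Rt,T3,Rt,20)
    print(A,e,q2.round(2),e2,e3,q4.round(2))
E
```

```text
tip dir tool [7.66002893e-01 3.26449199e-04 6.42837041e-01] [ 0.11157173  0.63308073 -0.76600296]
0 [ 1.27  0.52 -0.64  1.89 -0.33  1.19  0.65]
90 17 [-0.41  0.74 -0.7   1.21  0.8   1.96 -1.06] 1 1 [-0.41  0.74 -0.7   1.21  0.8   1.96 -1.06]
110 0 [-0.59  0.78 -0.65  1.18  1.04  1.98 -0.8 ] 0 0 [-0.26  0.55 -0.67  1.71  1.01  1.66 -0.88]
125 0 [-0.5   0.71 -0.78  1.37  1.16  1.85 -0.71] 0 0 [-0.15  0.48 -0.81  1.87  1.14  1.53 -0.78]
140 0 [-0.41  0.62 -0.87  1.56  1.24  1.68 -0.6 ] 0 0 [-0.04  0.38 -0.89  2.02  1.24  1.33 -0.67]
160 0 [-0.23  0.49 -1.    1.78  1.33  1.4  -0.44] 0 0 [ 0.19  0.21 -1.    2.2   1.37  0.96 -0.5 ]
180 0 [ 0.03  0.36 -1.12  1.96  1.4   1.02 -0.24] 0 0 [ 0.46  0.03 -1.03  2.32  1.56  0.45 -0.36]
```

Run:
```python
from fast import *
s=sense(); R0=rot(s["eef_rot"]); P=s["position"]; up=P+np.array([0,0,.16])
plan(up,R0,n=5)
Rt=frame(140,230); z=Rt.as_matrix()[:,2]
T=np.array([.5671,.363,.131+.08+.12])+z*.004
plan(T,Rt,n=18,P0=up,R0=R0)
```

```text
n 5 ang 0.0 d 0.16
[0.1371, 0.0000, -0.1634, 0.0000, 0.0000, 0.0000]
[0.1371, 0.0000, -0.1634, 0.0000, 0.0000, 0.0000]
[0.1371, 0.0000, -0.1634, 0.0000, 0.0000, 0.0000]
[0.1371, 0.0000, -0.1634, 0.0000, 0.0000, 0.0000]
[0.1371, 0.0000, -0.1634, 0.0000, 0.0000, 0.0000]
n 18 ang 104.5 d 0.596
[0.1999, 0.0215, 0.0910, -0.0009, -0.0125, -0.0102]
[0.2047, 0.0340, 0.0753, -0.0009, -0.0125, -0.0102]
[0.2074, 0.0468, 0.0593, -0.0009, -0.0125, -0.0102]
[0.2080, 0.0597, 0.0433, -0.0009, -0.0125, -0.0102]
[0.2066, 0.0728, 0.0274, -0.0009, -0.0125, -0.0102]
[0.2030, 0.0857, 0.0117, -0.0009, -0.0125, -0.0102]
[0.1975, 0.0985, -0.0035, -0.0009, -0.0125, -0.0102]
[0.1900, 0.1109, -0.0181, -0.0009, -0.0125, -0.0102]
[0.1805, 0.1229, -0.0320, -0.0009, -0.0125, -0.0102]
[0.1693, 0.1343, -0.0450, -0.0009, -0.0125, -0.0102]
[0.1563, 0.1450, -0.0570, -0.0009, -0.0125, -0.0102]
[0.1419, 0.1549, -0.0679, -0.0009, -0.0125, -0.0102]
[0.1260, 0.1638, -0.0776, -0.0009, -0.0125, -0.0102]
[0.1088, 0.1718, -0.0858, -0.0009, -0.0125, -0.0102]
[0.0906, 0.1786, -0.0927, -0.0009, -0.0125, -0.0102]
[0.0716, 0.1843, -0.0981, -0.0009, -0.0125, -0.0102]
[0.0518, 0.1888, -0.1019, -0.0009, -0.0125, -0.0102]
[0.0315, 0.1921, -0.1041, -0.0009, -0.0125, -0.0102]
```

Request:
play_rows --pt "0.07 0 -0.08 0 0 0 1" --pt "0.137 0 -0.163 0 0 0 1" --pt "0.137 0 -0.163 0 0 0 1" --pt "0.137 0 -0.163 0 0 0 1" --pt "0.137 0 -0.163 0 0 0 1" --pt "0.137 0 -0.163 0 0 0 1" --pt "0.2 0.0215 0.06 -0.0009 -0.0125 -0.0102 1" --pt "0.205 0.034 0.06 -0.0009 -0.0125 -0.0102 1"

```text
time: 13.45
position: [0.4303, -0.134, 0.2098]
eef_rot: [-0.148, 0.699, 0.663, 0.221]
ft_force: [1.1, -0.3, -0.2]
opening: 0.232
finger_force: 30.0
```

Request:
play_rows --pt "0.207 0.047 0.059 -0.0009 -0.0125 -0.0102 1" --pt "0.208 0.06 0.043 -0.0009 -0.0125 -0.0102 1" --pt "0.207 0.073 0.027 -0.0009 -0.0125 -0.0102 1" --pt "0.203 0.086 0.012 -0.0009 -0.0125 -0.0102 1" --pt "0.198 0.099 -0.004 -0.0009 -0.0125 -0.0102 1" --pt "0.19 0.111 -0.018 -0.0009 -0.0125 -0.0102 1" --pt "0.181 0.123 -0.032 -0.0009 -0.0125 -0.0102 1"

```text
time: 14.15
position: [0.4903, 0.0827, 0.2718]
eef_rot: [0.103, 0.572, 0.812, 0.065]
ft_force: [1.4, -2.7, -2.0]
opening: 0.234
finger_force: 30.0
```

Run:
```python
from fast import *
s=sense(); add(); print(s["q"].round(2),s["opening"],s["finger_force"])
Rt=frame(140,230); z=Rt.as_matrix()[:,2]
T=np.array([.5671,.363,.131+.08+.12])+z*.004
plan(T,Rt,vmax=.042)
```

```text
[ 0.79  0.01 -1.06  1.99  0.11  0.91  0.01] 0.23369935090098373 29.999452829360962
n 8 ang 51.7 d 0.295
[0.1924, 0.1492, -0.0328, -0.0009, -0.0139, -0.0114]
[0.1777, 0.1627, -0.0481, -0.0009, -0.0139, -0.0114]
[0.1609, 0.1751, -0.0619, -0.0009, -0.0139, -0.0114]
[0.1420, 0.1863, -0.0741, -0.0009, -0.0139, -0.0114]
[0.1214, 0.1962, -0.0844, -0.0009, -0.0139, -0.0114]
[0.0994, 0.2046, -0.0929, -0.0009, -0.0139, -0.0114]
[0.0761, 0.2114, -0.0993, -0.0009, -0.0139, -0.0114]
[0.0520, 0.2166, -0.1037, -0.0009, -0.0139, -0.0114]
```

Request:
play_rows --pt "0.15 0.15 -0.09 -0.0009 -0.0139 -0.0114 1" --pt "0.15 0.163 -0.09 -0.0009 -0.0139 -0.0114 1" --pt "0.161 0.175 -0.07 -0.0009 -0.0139 -0.0114 1" --pt "0.142 0.186 -0.074 -0.0009 -0.0139 -0.0114 1" --pt "0.121 0.196 -0.084 -0.0009 -0.0139 -0.0114 1"

```text
time: 14.65
position: [0.5333, 0.2208, 0.3202]
eef_rot: [0.264, 0.44, 0.857, -0.052]
ft_force: [1.2, -1.7, 0.1]
opening: 0.231
finger_force: 30.0
```

Run:
```python
from fast import *
s=sense(); add(); print(s["q"].round(2),s["opening"],s["finger_force"])
Rt=frame(140,230); z=Rt.as_matrix()[:,2]
T=np.array([.5671,.363,.131+.05+.12])+z*.004
plan(T,Rt,vmax=.042)
```

```text
[ 0.18  0.33 -1.12  1.77  0.87  1.35 -0.56] 0.2312639596517184 29.99986857175827
n 4 ang 23.9 d 0.146
[0.1594, 0.1837, -0.0195, -0.0011, -0.0131, -0.0102]
[0.1453, 0.1936, -0.0307, -0.0011, -0.0131, -0.0102]
[0.1297, 0.2026, -0.0407, -0.0011, -0.0131, -0.0102]
[0.1128, 0.2107, -0.0493, -0.0011, -0.0131, -0.0102]
```

Request:
play_rows --pt "0.16 0.184 -0.02 -0.0011 -0.0131 -0.0102 1" --pt "0.145 0.194 -0.031 -0.0011 -0.0131 -0.0102 1" --pt "0.13 0.203 -0.041 -0.0011 -0.0131 -0.0102 1" --pt "0.113 0.211 -0.049 -0.0011 -0.0131 -0.0102 1" --pt "0 0 0 0 0 0 1"

```text
time: 15.15
position: [0.5652, 0.3549, 0.2989]
eef_rot: [0.385, 0.315, 0.856, -0.137]
ft_force: [-1.2, -0.4, -0.1]
opening: 0.228
finger_force: 30.0
```

```bash
cat > tip.py <<'E'
from fast import *
Rt=frame(140,230); zt=Rt.as_matrix()[:,2]
s=sense(); add(); print(s["q"].round(2),s["opening"])
Q=rot(s["eef_rot"]); tip=s["position"]-.004*Q.as_matrix()[:,2]+.12*Q.apply([.766,0,.6428]); print("tip pred",tip, "axis",Q.apply([.766,0,.6428]).round(3))
im={n:snapshot(n)[:,:,::-1].copy() for n in("side","top")}
out=[]
for n in im:
    p=proj(n,tip); print(n,p.round(1)); x,y=int(p[0])-40,int(p[1])-45; cv2.imwrite(f"pics/t_{n}_{int(s['time']*100)}.png",im[n])
    out.append(cv2.resize(im[n][y:y+75,x:x+80],None,fx=5,fy=5,interpolation=cv2.INTER_CUBIC)); print("crop origin",x,y)
cv2.imwrite(f"pics/tip{int(s['time']*100)}.png",np.hstack(out)); print(int(s['time']*100))
E
python3 tip.py; ls pics | grep '^tip'
```

```text
[-0.34  0.63 -0.95  1.58  1.25  1.69 -0.62] 0.2284179451792006
tip pred [0.56075982 0.35978119 0.18160626] axis [-0.018  0.025 -1.   ]
side [151.  255.4]
crop origin 110 210
top [114.4 206.3]
crop origin 74 161
1515
tip1515.png
```

View pics/tip1515.png

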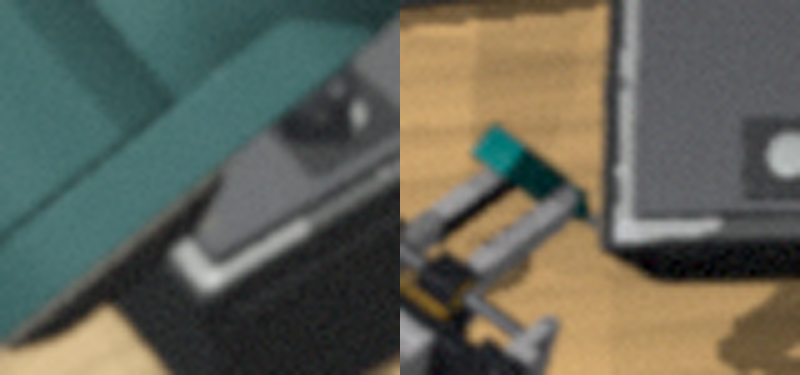

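Run:
```python
from fast import *
Rt=frame(140,230); zt=Rt.as_matrix()[:,2]
plan(np.array([.567,.362,.150+.12])+zt*.004,Rt,n=4)
im=cv2.imread("pics/t_top_1515.png"); print(im[198:212,106:122].min(2)); print(im[198:212,106:122].max(2)-im[198:212,106:122].min(2))
```

```text
n 4 ang 2.0 d 0.035
[0.0473, 0.0141, 0.0319, -0.0000, -0.0012, -0.0007]
[0.0475, 0.0143, 0.0316, -0.0000, -0.0012, -0.0007]
[0.0477, 0.0144, 0.0312, -0.0000, -0.0012, -0.0007]
[0.0479, 0.0146, 0.0308, -0.0000, -0.0012, -0.0007]
[[ 64  81  84  80  82  88  97  87  78  63  65  99 141 158 138 102]
 [ 90 103  90  68  59  78  91  94  82  63  64  98 142 156 136 109]
 [108 109 103  66  56  69  92  94  79  59  60  96 138 159 132 106]
 [112 109  93  56  38  67  89  96  79  56  71 108 149 156 133 104]
 [123 103  71  36   7  53  85  92  78  62  85 134 159 159 131 102]
 [110  85  56  29  12  54  79  86  76  57  94 148 164 163 131 104]
 [ 88  78  67  49  46  59  84  86  79  61  96 152 171 169 145 113]
 [ 81  85  80  77  70  78  84  86  82  67 101 157 188 189 174 158]
 [ 84  89  89  86  88  87  86  90  80  68 107 167 191 186 188 179]
 [ 89  87  89  89  89  90  93  87  78  69 111 169 190 186 186 179]
 [ 88  92  97  93  94  92  92  84  73  69 103 159 178 178 177 174]
 [ 96  98  96  96  96  91  90  84  78  68  82 118 125 121 122 121]
 [ 95  91  93  97  94  95  90  90  76  57  56  62  64  60  58  53]
 [ 97  96  93  97  97  92  97  93  75  58  47  35  30  21  25  20]]
[[ 6  4  8 26 52 71 76 68 40  8  3  2  3  1  4  7]
 [ 2  3  6 10 18 45 68 62 38  6  1  2  2  2  4  4]
 [ 2  1  1 14  5 41 68 66 38  7  5  2  3  1  2  6]
 [ 4  4  3 13 18 33 68 67 37 12  3  3  1  3  1  5]
 [ 2  3  7 21 35 25 62 60 34  4  2  2  4  3  4  6]
 [ 2  3  9 24 33 10 39 45 26  6  2  4  1  1  2  6]
 [ 1  7 13 12 11 10 13 19 11  2  4  2  1  2  4  2]
 [ 9 32 51 52 43 22 13  9 11  4  2  2  3  5  2  3]
 [29 55 72 73 65 57 41 19 11  2  1  6  4  3  3  1]
 [57 74 80 79 76 79 63 40 15  2  1  6  2  3  2  2]
 [77 77 76 78 79 83 75 49 18  2  4  4  6  2  2  1]
 [78 80 80 81 80 83 77 54 17  1  4  1  1  1  3  3]
 [79 81 79 78 78 79 77 56 31  7  3  1  3  4  4  2]
 [78 77 80 81 80 83 80 73 55 38 18  6  3  1  4  2]]
```

The side view of the tip is hidden by the arm. In the top view the tip ends at about pixel (114,206), which matches the prediction. I'll come down to just above the rim.

Request:
play_rows --pt "0.047 0.014 0.032 0 -0.0012 -0.0007 1" --pt "0.0475 0.0143 0.0316 0 -0.0012 -0.0007 1" --pt "0.0477 0.0144 0.0312 0 -0.0012 -0.0007 1" --pt "0.0479 0.0146 0.0308 0 -0.0012 -0.0007 1" --pt "0 0 0 0 0 0 1"

```text
time: 15.75
position: [0.5704, 0.3584, 0.2658]
eef_rot: [0.396, 0.31, 0.852, -0.146]
ft_force: [-0.8, 0.8, -0.9]
opening: 0.227
finger_force: 30.0
```

```bash
python3 tip.py
python3 - <<'E'
import cv2,glob
f=sorted(glob.glob("pics/t_top_*.png"))[-1]; im=cv2.imread(f); print(f); print(im[198:212,108:126].mean(2).astype(int)); print((im[198:212,108:126].max(2)-im[198:212,108:126].min(2)))
E
```

```text
[-0.38  0.69 -0.92  1.59  1.29  1.68 -0.67] 0.22741930684128545
tip pred [0.56781506 0.36012799 0.14841668] axis [-0.002 -0.002 -1.   ]
side [151.1 262.7]
crop origin 111 217
top [117.4 206. ]
crop origin 77 160
1575
pics/t_top_1575.png
[[ 66  84 102 121 134 127  98  62  65  98 143 160 138 113 101  98 100 100]
 [ 84  92  77  90 118 124  96  68  66  98 144 157 138 113 102 104 101 104]
 [108  98  75  57  79 105  96  65  61  99 143 158 136 109 102 100 101 101]
 [120 111  79  50  64  95  92  62  67 111 148 160 134 106 104 100 102 102]
 [138 116  76  36  48  68  71  59  83 137 162 162 135 108  99 102 100  99]
 [131  94  61  30  31  45  61  64  98 148 169 164 133 106  95  88  94  86]
 [ 99  76  56  45  34  53  76  80 105 152 175 170 146 116 101  94  94  93]
 [ 85  90  91  79  75  82  87  91 113 161 187 191 181 154 140 138 149 155]
 [ 94 114 120 118 119 106  93  85 108 151 178 185 179 151 121 127 147 160]
 [118 127 137 133 129 113  86  75  92 123 133 135 133 112  95  90 107 116]
 [127 135 135 136 131 106  66  57  79  94  97  99 101  94  85  81  81  84]
 [136 137 138 138 129  98  56  40  46 
[... 286 characters left out ...]
 2  6  7  4  3]
 [ 0  4 10  9 35 50 35  9  4  1  0  2  4  6  4  5  5  6]
 [ 2  2 10 21 14 35 30 10  1  0  1  3  3  4  4  6  4  2]
 [ 3  2  8 28 16 11 10  2  4  2  1  2  4  4  6  5  7  2]
 [ 3  1 11 30 40 15  4  1  1  1  2  2  2  3  8  1  6  7]
 [ 3  5 11 18 27 14  5  6  0  0  2  2  3  2  5  1  3  4]
 [ 9 22 38 34 25 13 10  9  5  1  1  5  4  3  1  2  3  1]
 [25 54 65 71 61 48 21  9  2  3  4  3  2  5  2  1  2  0]
 [55 70 78 82 74 53 26  6  3  2  2  1  3  1  4  3  3  4]
 [76 81 82 81 76 57 23  1  2  4  1  3  3  2  1  2  2  1]
 [80 81 78 80 77 61 26  3  4  4  0  1  7  2  2  5  3  1]
 [80 81 81 81 79 65 36  9  1  0  1  7  1  2  1  3  3  7]
 [76 81 81 81 82 73 62 47 23  4  7  4  7  3  2  3  5  3]]
```

Run:
```python
from fast import *
Rt=frame(140,230); zt=Rt.as_matrix()[:,2]
plan(np.array([.5668,.361,.137+.12])+zt*.004,Rt,n=4)
print("down 1mm", (Rt.inv().apply([0,0,-.001])/.15).round(4), "x+1mm",(Rt.inv().apply([.001,0,0])/.15).round(4),"y+1mm",(Rt.inv().apply([0,.001,0])/.15).round(4))
```

```text
n 4 ang 0.1 d 0.013
[0.0177, -0.0011, 0.0122, -0.0001, -0.0000, 0.0000]
[0.0177, -0.0011, 0.0122, -0.0001, -0.0000, 0.0000]
[0.0177, -0.0011, 0.0122, -0.0001, -0.0000, 0.0000]
[0.0177, -0.0011, 0.0122, -0.0001, -0.0000, 0.0000]
down 1mm [ 0.0051 -0.      0.0043] x+1mm [-0.0033  0.0043  0.0039] y+1mm [ 0.0028  0.0051 -0.0033]
```

Request:
play_rows --pt "0.0177 -0.0011 0.0122 0 0 0 1" --pt "0.0177 -0.0011 0.0122 0 0 0 1" --pt "0.0177 -0.0011 0.0122 0 0 0 1" --pt "0.0177 -0.0011 0.0122 0 0 0 1" --pt "0 0 0 0 0 0 1"

```text
time: 16.35
position: [0.5691, 0.3589, 0.2541]
eef_rot: [0.397, 0.31, 0.852, -0.146]
ft_force: [-0.5, -0.3, -1.1]
opening: 0.233
finger_force: 30.0
```

```bash
cat > t.py <<'E'
from fast import *
s=sense(); Q=rot(s["eef_rot"]); tip=s["position"]-.004*Q.as_matrix()[:,2]+.12*Q.apply([.766,0,.6428]); print(s["time"],"tip",tip.round(4),"ft",s["ft_force"].round(1),"tau",s["wrist_torque"].round(2),"axis",Q.apply([.766,0,.6428]).round(3),s["opening"].round(3))
print("seam x",.5577+.09*(tip[1]-.2596), "q",s["q"].round(2))
E
python3 t.py
```

```text
Traceback (most recent call last):
  File "t.py", line 2, in <module>
    s=sense(); Q=rot(s["eef_rot"]); tip=s["position"]-.004*Q.as_matrix()[:,2]+.12*Q.apply([.766,0,.6428]); print(s["time"],"tip",tip.round(4),"ft",s["ft_force"].round(1),"tau",s["wrist_torque"].round(2),"axis",Q.apply([.766,0,.6428]).round(3),s["opening"].round(3))
                                                                                                                                                                                                                                                   ^^^^^^^^^^^^^^^^^^
AttributeError: 'float' object has no attribute 'round'
```

Request:
play_rows --pt "0.0051 0 0.0043 0 0 0 1" --pt "0.0051 0 0.0043 0 0 0 1" --pt "0.0051 0 0.0043 0 0 0 1" --pt "0.0051 0 0.0043 0 0 0 1" --pt "0 0 0 0 0 0 1"

```text
time: 16.85
position: [0.5692, 0.359, 0.2505]
eef_rot: [0.397, 0.31, 0.852, -0.145]
ft_force: [0.8, 1.1, -0.5]
opening: 0.229
finger_force: 30.0
```

```bash
sed -i 's/,s\["opening"\].round(3)//' t.py; python3 t.py
```

```text
16.85 tip [0.5667 0.3609 0.133 ] ft [ 0.8  1.1 -0.5] tau [ 0.59  0.52 -0.04] axis [-0.001 -0.001 -1.   ]
seam x 0.5668158109465116 q [-0.38  0.7  -0.91  1.61  1.3   1.67 -0.7 ]
```

Request:
play_rows --pt "0.0051 0 0.0043 0 0 0 1" --pt "0.0051 0 0.0043 0 0 0 1" --pt "0 0 0 0 0 0 1"

```text
time: 17.15
position: [0.5691, 0.359, 0.2485]
eef_rot: [0.397, 0.31, 0.852, -0.145]
ft_force: [0.3, -0.5, -0.8]
opening: 0.232
finger_force: 30.0
```

```bash
python3 t.py
```

```text
17.15 tip [0.5667 0.3608 0.131 ] ft [ 0.3 -0.5 -0.8] tau [0.54 0.55 0.02] axis [-0.001 -0.001 -1.   ]
seam x 0.5668122484472506 q [-0.38  0.7  -0.91  1.61  1.3   1.67 -0.7 ]
```

Request:
play_rows --pt "0.0051 0 0.0043 0 0 0 1" --pt "0 0 0 0 0 0 1" --pt "0.0051 0 0.0043 0 0 0 1" --pt "0 0 0 0 0 0 1"

```text
time: 17.55
position: [0.5691, 0.359, 0.2465]
eef_rot: [0.397, 0.31, 0.852, -0.145]
ft_force: [-0.1, -0.7, -1.3]
opening: 0.232
finger_force: 30.0
```

```bash
python3 t.py
```

```text
17.55 tip [0.5667 0.3609 0.129 ] ft [-0.1 -0.7 -1.3] tau [ 0.57  0.53 -0.04] axis [-0.001 -0.001 -1.   ]
seam x 0.5668153394785731 q [-0.38  0.71 -0.91  1.61  1.31  1.67 -0.7 ]
```

Request:
play_rows --pt "0.0051 0 0.0043 0 0 0 1" --pt "0 0 0 0 0 0 1"

```text
time: 17.75
position: [0.5693, 0.3591, 0.2458]
eef_rot: [0.397, 0.31, 0.851, -0.145]
ft_force: [-0.1, -0.2, 2.5]
opening: 0.23
finger_force: 30.0
```

```bash
python3 t.py
python3 - <<'E'
from fast import *
im=snapshot("top")[:,:,::-1].copy(); s=snapshot("side")[:,:,::-1].copy()
a=cv2.resize(im[170:230,85:165],None,fx=5,fy=5,interpolation=cv2.INTER_CUBIC); b=cv2.resize(s[220:280,110:190],None,fx=5,fy=5,interpolation=cv2.INTER_CUBIC)
cv2.imwrite("pics/seam1.png",np.hstack([a,b]))
E
```

```text
17.75 tip [0.5669 0.361  0.1284] ft [-0.1 -0.2  2.5] tau [ 0.22  0.26 -0.  ] axis [-0.    -0.001 -1.   ]
seam x 0.5668219603538456 q [-0.38  0.71 -0.91  1.61  1.31  1.67 -0.7 ]
```

View pics/seam1.png

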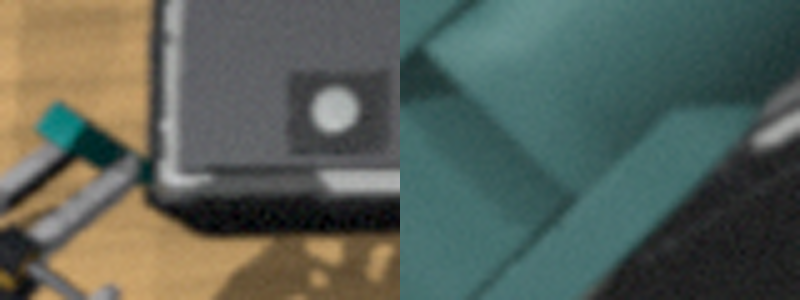

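Contact with the floor is at 2.5 N, at the height expected from the grasp. The top view shows the pick at the left end of the front seam. I'm working out the stroke step.

```bash
cat > st.py <<'E'
from fast import *
s=sense(); Q=rot(s["eef_rot"]); d=np.array([-.0896,-.996,0])*.004
tip=s["position"]-.004*Q.as_matrix()[:,2]+.1177*Q.apply([.766,0,.6428])
print(s["time"],"tip",tip.round(4),"ft",s["ft_force"].round(1),"xerr mm",round(1000*(tip[0]-(.5577+.0899*(tip[1]-.2596))),2),"rotdev",(Q.inv()*frame(140,230)).as_rotvec().round(4),"axis",Q.apply([.766,0,.6428]).round(4))
print("step4", (Q.inv().apply(d)/.15).round(5),"x1",(Q.inv().apply([.001,0,0])/.15).round(5),"z1",(Q.inv().apply([0,0,.001])/.15).round(5), "q",s["q"].round(2))
E
python3 st.py
```

```text
17.85 tip [0.5668 0.361  0.1307] ft [-1.2 -0.9  3.4] xerr mm -0.01 rotdev [-0.0017 -0.0001 -0.0002] axis [-6.e-04 -7.e-04 -1.e+00]
step4 [-0.0098  -0.02186  0.01171] x1 [-0.00328  0.00429  0.0039 ] z1 [-5.11e-03 -1.00e-05 -4.29e-03] q [-0.38  0.71 -0.91  1.61  1.31  1.67 -0.7 ]
```

Request:
play_rows --pt "0.005 0.011 -0.0059 0 0 0 1" --pt "0 0 0 0 0 0 1" --pt "-0.005 -0.011 0.0059 0 0 0 1" --pt "-0.0098 -0.0219 0.0117 0 0 0 1" --pt "-0.0098 -0.0219 0.0117 0 0 0 1" --pt "-0.0098 -0.0219 0.0117 0 0 0 1" --pt "-0.0098 -0.0219 0.0117 0 0 0 1" --pt "-0.0098 -0.0219 0.0117 0 0 0 1"

```text
time: 18.65
position: [0.5673, 0.3388, 0.2457]
eef_rot: [0.397, 0.31, 0.852, -0.145]
ft_force: [-0.3, 3.4, 5.1]
opening: 0.23
finger_force: 30.1
```

```bash
python3 st.py
```

```text
18.65 tip [0.5649 0.3407 0.1306] ft [-0.3  3.4  5.1] xerr mm -0.09 rotdev [-0.0017 -0.0004 -0.0001] axis [-9.e-04 -6.e-04 -1.e+00]
step4 [-0.0098  -0.02186  0.01171] x1 [-0.00328  0.00429  0.0039 ] z1 [-5.11e-03 -1.00e-05 -4.29e-03] q [-0.35  0.68 -0.92  1.66  1.3   1.65 -0.71]
```

Request:
play_rows --pt "-0.0108 -0.0219 0.0108 0 0 0 1" --pt "-0.0098 -0.0219 0.0117 0 0 0 1" --pt "-0.0098 -0.0219 0.0117 0 0 0 1" --pt "-0.0098 -0.0219 0.0117 0 0 0 1" --pt "-0.0098 -0.0219 0.0117 0 0 0 1" --pt "-0.0098 -0.0219 0.0117 0 0 0 1" --pt "-0.0098 -0.0219 0.0117 0 0 0 1" --pt "-0.0098 -0.0219 0.0117 0 0 0 1"

```text
time: 19.45
position: [0.5644, 0.3068, 0.2458]
eef_rot: [0.397, 0.31, 0.852, -0.145]
ft_force: [0.5, 2.7, 2.5]
opening: 0.228
finger_force: 30.0
```

```bash
python3 st.py
```

```text
19.45 tip [0.5619 0.3087 0.1307] ft [0.5 2.7 2.5] xerr mm -0.18 rotdev [-0.0019 -0.0003  0.0001] axis [-1.1e-03 -8.0e-04 -1.0e+00]
step4 [-0.0098  -0.02186  0.01171] x1 [-0.00328  0.00429  0.0039 ] z1 [-5.11e-03 -1.00e-05 -4.29e-03] q [-0.29  0.64 -0.93  1.73  1.29  1.61 -0.72]
```

Going well: steady, light contact and on the line. Carrying on.

Request:
play_rows --pt "-0.0103 -0.0212 0.0123 0 0 0 1" --pt "-0.0098 -0.0219 0.0117 0 0 0 1" --pt "-0.0098 -0.0219 0.0117 0 0 0 1" --pt "-0.0098 -0.0219 0.0117 0 0 0 1" --pt "-0.0098 -0.0219 0.0117 0 0 0 1" --pt "-0.0098 -0.0219 0.0117 0 0 0 1" --pt "-0.0098 -0.0219 0.0117 0 0 0 1" --pt "-0.0098 -0.0219 0.0117 0 0 0 1"

```text
time: 20.25
position: [0.5617, 0.2749, 0.2458]
eef_rot: [0.397, 0.31, 0.852, -0.145]
ft_force: [-0.6, 2.3, 1.9]
opening: 0.229
finger_force: 30.0
```

```bash
python3 st.py
```

```text
20.25 tip [0.5592 0.2768 0.1307] ft [-0.6  2.3  1.9] xerr mm -0.03 rotdev [-0.0019 -0.0003  0.0001] axis [-1.e-03 -8.e-04 -1.e+00]
step4 [-0.0098  -0.02186  0.01172] x1 [-0.00328  0.00429  0.0039 ] z1 [-5.11e-03 -1.00e-05 -4.29e-03] q [-0.23  0.59 -0.94  1.8   1.28  1.57 -0.72]
```

Request:
play_rows --pt "-0.0098 -0.0219 0.0117 0 0 0 1" --pt "-0.0098 -0.0219 0.0117 0 0 0 1" --pt "-0.0098 -0.0219 0.0117 0 0 0 1" --pt "-0.0098 -0.0219 0.0117 0 0 0 1" --pt "-0.0098 -0.0219 0.0117 0 0 0 1" --pt "-0.0098 -0.0219 0.0117 0 0 0 1" --pt "-0.0098 -0.0219 0.0117 0 0 0 1" --pt "-0.0098 -0.0219 0.0117 0 0 0 1"

```text
time: 21.05
position: [0.5587, 0.2431, 0.2458]
eef_rot: [0.397, 0.31, 0.852, -0.145]
ft_force: [1.0, 0.7, 2.4]
opening: 0.227
finger_force: 30.0
```

```bash
python3 st.py
```

```text
21.05 tip [0.5563 0.245  0.1307] ft [1.  0.7 2.4] xerr mm -0.12 rotdev [-0.0019 -0.0004  0.0001] axis [-1.1e-03 -8.0e-04 -1.0e+00]
step4 [-0.0098  -0.02186  0.01171] x1 [-0.00328  0.00429  0.0039 ] z1 [-5.11e-03 -1.00e-05 -4.29e-03] q [-0.16  0.55 -0.95  1.86  1.28  1.52 -0.71]
```

Request:
play_rows --pt "-0.0098 -0.0217 0.0118 0 0 0 1" --pt "-0.0098 -0.0219 0.0117 0 0 0 1" --pt "-0.0098 -0.0219 0.0117 0 0 0 1" --pt "-0.0098 -0.0219 0.0117 0 0 0 1" --pt "-0.0098 -0.0219 0.0117 0 0 0 1" --pt "-0.0098 -0.0219 0.0117 0 0 0 1" --pt "-0.0098 -0.0219 0.0117 0 0 0 1" --pt "-0.0098 -0.0219 0.0117 0 0 0 1"

```text
time: 21.85
position: [0.5559, 0.2112, 0.2458]
eef_rot: [0.397, 0.31, 0.852, -0.145]
ft_force: [0.9, 1.0, 1.2]
opening: 0.236
finger_force: 30.0
```

```bash
python3 st.py
```

```text
21.85 tip [0.5534 0.2131 0.1307] ft [0.9 1.  1.2] xerr mm -0.11 rotdev [-0.0019 -0.0003  0.0001] axis [-1.e-03 -8.e-04 -1.e+00]
step4 [-0.0098  -0.02186  0.01171] x1 [-0.00328  0.00429  0.0039 ] z1 [-5.11e-03 -1.00e-05 -4.29e-03] q [-0.1   0.5  -0.96  1.92  1.27  1.47 -0.71]
```

Request:
play_rows --pt "-0.0094 -0.0218 0.0122 0 0 0 1" --pt "-0.0098 -0.0219 0.0117 0 0 0 1" --pt "-0.0098 -0.0219 0.0117 0 0 0 1" --pt "-0.0098 -0.0219 0.0117 0 0 0 1" --pt "-0.0098 -0.0219 0.0117 0 0 0 1" --pt "-0.0098 -0.0219 0.0117 0 0 0 1" --pt "-0.0098 -0.0219 0.0117 0 0 0 1" --pt "-0.0098 -0.0219 0.0117 0 0 0 1"

```text
time: 22.65
position: [0.553, 0.1793, 0.2458]
eef_rot: [0.397, 0.31, 0.852, -0.145]
ft_force: [0.1, 2.5, 2.3]
opening: 0.23
finger_force: 30.0
```

```bash
python3 st.py
```

```text
22.65 tip [0.5505 0.1812 0.1306] ft [0.1 2.5 2.3] xerr mm -0.1 rotdev [-0.0018 -0.0003  0.    ] axis [-1.e-03 -7.e-04 -1.e+00]
step4 [-0.0098  -0.02186  0.01171] x1 [-0.00328  0.00429  0.0039 ] z1 [-5.11e-03 -1.00e-05 -4.29e-03] q [-0.03  0.45 -0.97  1.98  1.27  1.42 -0.7 ]
```

Request:
play_rows --pt "-0.0098 -0.0218 0.0117 0 0 0 1" --pt "-0.0098 -0.0219 0.0117 0 0 0 1" --pt "-0.0098 -0.0219 0.0117 0 0 0 1" --pt "-0.0098 -0.0219 0.0117 0 0 0 1" --pt "-0.0098 -0.0219 0.0117 0 0 0 1" --pt "-0.0098 -0.0219 0.0117 0 0 0 1" --pt "-0.0049 -0.011 0.0059 0 0 0 1"

```text
time: 23.35
position: [0.5506, 0.1531, 0.2458]
eef_rot: [0.397, 0.31, 0.852, -0.145]
ft_force: [-1.0, 1.4, 2.7]
opening: 0.23
finger_force: 30.0
```

```bash
python3 st.py
python3 - <<'E'
from fast import *
for n in("top","side"): cv2.imwrite(f"pics/end_{n}.png",snapshot(n)[:,:,::-1])
im=cv2.imread("pics/end_top.png"); print(im[200:212,108:122].mean(2).astype(int)); print(im[200:212,180:200].mean(2).astype(int))
E
```

```text
23.35 tip [0.5482 0.155  0.1306] ft [-1.   1.4  2.7] xerr mm -0.12 rotdev [-0.0023 -0.0001  0.    ] axis [-0.001  -0.0011 -1.    ]
step4 [-0.0098  -0.02186  0.01172] x1 [-0.00328  0.00429  0.0039 ] z1 [-5.11e-03 -1.00e-05 -4.29e-03] q [ 0.03  0.41 -0.98  2.02  1.27  1.37 -0.68]
[[143 142 144 143 142 134 101  65  64  97 143 156 136 109]
 [150 148 149 146 150 131 100  66  71 110 148 159 136 111]
 [149 148 149 150 147 129  95  66  88 137 162 163 134 108]
 [150 150 149 150 145 128  92  64  93 150 172 166 134 101]
 [148 147 143 147 139 120  89  64  96 153 172 168 142 117]
 [143 139 137 134 132 114  83  62  97 159 181 186 183 166]
 [135 133 133 131 129 116  90  63 101 162 191 206 205 188]
 [134 136 133 136 133 118  86  66 108 167 192 208 203 190]
 [136 137 134 139 135 114  89  66  98 151 176 187 186 170]
 [138 138 138 137 136 116  86  67  81 106 121 128 126 114]
 [136 140 140 139 135 118  90  64  63  64  63  64  60  63]
 [135 135 139 141 136 130 110  84  52  42  31  28  27  26]]
[[ 32  28  32  43  67  89 108 122 133 114  68  35  23  25  15  33  74  92
   94  90]
 [ 34  35  39  64  84 104 1
[... 208 characters left out ...]
  70  90
   92  94]
 [120 132 138 147 146 130 115 130 148 115  68  33  19   5  19  39  70  91
   92  92]
 [140 144 147 142 133 111  96 107 117  90  49  20  19  22  18  39  70  91
   92  93]
 [144 143 139 128 107  93  86  88  85  65  34  22  15  18  13  47  78  95
   97  96]
 [142 137 125 103  83  77  75  81  74  65  43  29  15  15  16  28  80  92
  102 103]
 [138 121 100  83  65  59  56  65  61  56  48  33  19   0  19  37  77  97
   97  96]
 [121 103  84  65  44  34  35  37  38  40  36  22  21  12  17  37  76  92
   95  94]
 [101  82  62  41  28  19  18   1  19  10  22  16  11  17  17  41  72  93
   92  96]
 [ 80  64  39  24  15  16  10  12  11  15  11  23  15  25  19  39  73  90
   92  95]]
```

Request:
play_rows --pt "-0.05 0 -0.043 0 0 0 1" --pt "-0.128 0 -0.107 0 0 0 1" --pt "-0.15 0 -0.128 0 0 0 1" --pt "-0.15 0 -0.128 0 0 0 1"

```text
time: 23.85
position: [0.55, 0.1543, 0.3411]
eef_rot: [0.396, 0.31, 0.852, -0.145]
ft_force: [0.6, -0.4, -0.7]
opening: 0.232
finger_force: 30.0
```

Run:
```python
from sim import *
s=sense(); add(); R0=rot(s["eef_rot"]); P=s["position"]; Rt=frame(80.6,140); T=np.array([.4132,-.1917,.11])
print(track(s["q"],P,R0,T,Rt,16)); plan(T,Rt,n=14)
```

```text
(0, array([ 1.19276476,  0.58342416, -0.54761518,  1.90586722, -0.34434095,
        1.11210333,  0.71860345]))
n 14 ang 104.2 d 0.438
[0.0483, -0.1678, 0.1140, 0.0011, 0.0161, 0.0129]
[0.0228, -0.1699, 0.1188, 0.0011, 0.0161, 0.0129]
[-0.0031, -0.1699, 0.1210, 0.0011, 0.0161, 0.0129]
[-0.0291, -0.1677, 0.1205, 0.0011, 0.0161, 0.0129]
[-0.0546, -0.1635, 0.1174, 0.0011, 0.0161, 0.0129]
[-0.0793, -0.1573, 0.1117, 0.0011, 0.0161, 0.0129]
[-0.1026, -0.1491, 0.1036, 0.0011, 0.0161, 0.0129]
[-0.1243, -0.1392, 0.0931, 0.0011, 0.0161, 0.0129]
[-0.1440, -0.1277, 0.0804, 0.0011, 0.0161, 0.0129]
[-0.1612, -0.1148, 0.0658, 0.0011, 0.0161, 0.0129]
[-0.1758, -0.1007, 0.0495, 0.0011, 0.0161, 0.0129]
[-0.1875, -0.0856, 0.0317, 0.0011, 0.0161, 0.0129]
[-0.1961, -0.0699, 0.0129, 0.0011, 0.0161, 0.0129]
[-0.2014, -0.0537, -0.0068, 0.0011, 0.0161, 0.0129]
```

Request:
play_rows --pt "0.048 -0.168 0.114 0.0011 0.0161 0.0129 1" --pt "0.023 -0.17 0.119 0.0011 0.0161 0.0129 1" --pt "-0.003 -0.17 0.121 0.0011 0.0161 0.0129 1" --pt "-0.029 -0.168 0.12 0.0011 0.0161 0.0129 1" --pt "-0.055 -0.164 0.117 0.0011 0.0161 0.0129 1" --pt "-0.079 -0.157 0.112 0.0011 0.0161 0.0129 1" --pt "-0.103 -0.149 0.104 0.0011 0.0161 0.0129 1" --pt "-0.124 -0.139 0.093 0.0011 0.0161 0.0129 1"

```text
time: 24.65
position: [0.4726, -0.0445, 0.2086]
eef_rot: [0.052, 0.601, 0.792, 0.096]
ft_force: [0.9, -0.3, -1.3]
opening: 0.229
finger_force: 30.0
```

Run:
```python
from sim import *
s=sense(); print(s["q"].round(2),s["opening"]); Rt=frame(80.6,140); T=np.array([.4132,-.1917,.08])
plan(T,Rt)
```

```text
[ 0.86  0.07 -0.78  2.09 -0.08  0.81  0.41] 0.2288692314060153
n 6 ang 44.5 d 0.204
[-0.1440, -0.1353, 0.1117, 0.0012, 0.0160, 0.0129]
[-0.1650, -0.1220, 0.0971, 0.0012, 0.0160, 0.0129]
[-0.1832, -0.1072, 0.0804, 0.0012, 0.0160, 0.0129]
[-0.1985, -0.0911, 0.0619, 0.0012, 0.0160, 0.0129]
[-0.2104, -0.0741, 0.0419, 0.0012, 0.0160, 0.0129]
[-0.2189, -0.0564, 0.0208, 0.0012, 0.0160, 0.0129]
```

Request:
play_rows --pt "-0.144 -0.135 0.112 0.0012 0.016 0.0129 1" --pt "-0.165 -0.122 0.097 0.0012 0.016 0.0129 1" --pt "-0.183 -0.107 0.08 0.0012 0.016 0.0129 1" --pt "-0.198 -0.091 0.062 0.0012 0.016 0.0129 1" --pt "-0.21 -0.074 0.042 0.0012 0.016 0.0129 1" --pt "-0.219 -0.056 0.021 0.0012 0.016 0.0129 1" --pt "0 0 0 0 0 0 1"

```text
time: 25.35
position: [0.4105, -0.195, 0.0752]
eef_rot: [-0.225, 0.719, 0.603, 0.261]
ft_force: [0.2, 1.3, -0.3]
opening: 0.235
finger_force: 30.0
```

Run:
```python
from sim import *
s=sense(); print(s["q"].round(2),s["opening"]); Rt=frame(80,140); T=np.array([.4132,-.1917,.0135])
plan(T,Rt,n=5); print(rot(s["eef_rot"]).apply([.766,0,.6428]))
print("down1",Rt.inv().apply([0,0,-.001])/.15)
```

```text
[ 1.2   0.65 -0.55  1.91 -0.31  1.06  0.72] 0.23492299857840093
n 5 ang 0.6 d 0.062
[-0.0493, 0.0035, 0.0660, -0.0003, -0.0001, -0.0001]
[-0.0493, 0.0034, 0.0661, -0.0003, -0.0001, -0.0001]
[-0.0492, 0.0032, 0.0661, -0.0003, -0.0001, -0.0001]
[-0.0492, 0.0031, 0.0662, -0.0003, -0.0001, -0.0001]
[-0.0491, 0.0029, 0.0662, -0.0003, -0.0001, -0.0001]
[0.17101373 0.98523429 0.00394171]
down1 [-4.28525073e-03  3.70074342e-19  5.10696295e-03]
```

Request:
play_rows --pt "-0.049 0.0035 0.066 -0.0003 -0.0001 -0.0001 1" --pt "-0.049 0.0034 0.066 -0.0003 -0.0001 -0.0001 1" --pt "-0.049 0.0032 0.066 -0.0003 -0.0001 -0.0001 1" --pt "-0.049 0.0031 0.066 -0.0003 -0.0001 -0.0001 1" --pt "-0.045 0.003 0.06 -0.0003 -0.0001 -0.0001 1" --pt "0 0 0 0 0 0 1"

```text
time: 25.95
position: [0.4157, -0.1879, 0.0183]
eef_rot: [-0.217, 0.717, 0.609, 0.261]
ft_force: [-0.2, -0.5, 0.1]
opening: 0.23
finger_force: 30.0
```

Request:
play_rows --pt "-0.0129 0 0.0153 0 0 0 1" --pt "-0.0129 0 0.0153 0 0 0 1" --pt "-0.0043 0 0.0051 0 0 0 1" --pt "0 0 0 0 0 0 1"

```text
time: 26.35
position: [0.4161, -0.1887, 0.0124]
eef_rot: [-0.216, 0.717, 0.609, 0.261]
ft_force: [0.2, -0.4, 0.2]
opening: 0.23
finger_force: 30.0
```

Run:
```python
from sim import *
s=sense(); print(s["position"],rot(s["eef_rot"]).apply([.766,0,.6428]),rot(s["eef_rot"]).apply([0,1,0]),s["ft_force"])
```

```text
[ 0.41614713 -0.18871388  0.01242483] [ 0.16478337  0.98627248 -0.00780182] [ 0.98630752 -0.16472663  0.00791254] [ 0.24756243 -0.37725862  0.18781604]
```

Request:
play_rows --pt "-0.0043 0 0.0051 0 0 0 1" --pt "-0.0043 0 0.0051 0 0 0 1" --pt "-0.0034 0 0.0041 0 0 0 1" --pt "0 0 0 0 0 0 1"

```text
time: 26.75
position: [0.4161, -0.1887, 0.0097]
eef_rot: [-0.216, 0.717, 0.609, 0.261]
ft_force: [-0.8, -1.5, 2.9]
opening: 0.233
finger_force: 30.0
```

Contact at 2.9 N. Opening, then backing off along the tool axis.

Request:
play_rows --pt "0 0 0 0 0 0 0.2" --pt "0 0 0 0 0 0 0" --pt "0 0 0 0 0 0 -0.2" --pt "0 0 0 0 0 0 -0.2" --pt "0 0 -0.03 0 0 0 -0.4" --pt "0 0 -0.1 0 0 0 -1" --pt "0 0 -0.25 0 0 0 -1" --pt "0 0 -0.3 0 0 0 -1"

```text
time: 27.55
position: [0.4042, -0.2524, 0.0891]
eef_rot: [-0.217, 0.717, 0.609, 0.261]
ft_force: [0.5, -0.7, -0.4]
opening: 0.877
finger_force: 0.0
```

Request:
play_rows --pt "0 0 -0.3 0 0 0 -1" --pt "0 0 -0.3 0 0 0 -1" --pt "0 0 -0.2 0 0 0 -1" --pt "0 0 0 0 0 0 -1" --pt "0 0 0 0 0 0 -1"

```text
time: 28.05
position: [0.3914, -0.3279, 0.1807]
eef_rot: [-0.216, 0.717, 0.609, 0.261]
ft_force: [0.5, -0.1, -0.2]
opening: 0.997
finger_force: 0.0
```

Run:
```python
from fast import *
a=snapshot("side")[:,:,::-1];b=snapshot("top")[:,:,::-1]
print(cv2.imwrite("pics/fin.png",np.hstack([cv2.resize(a,(400,300)),cv2.resize(b,(400,300))])),sense()["position"],sense()["opening"])
```

```text
True [ 0.39137391 -0.32685643  0.18007104] 0.9996647843294004
```

View pics/fin.png

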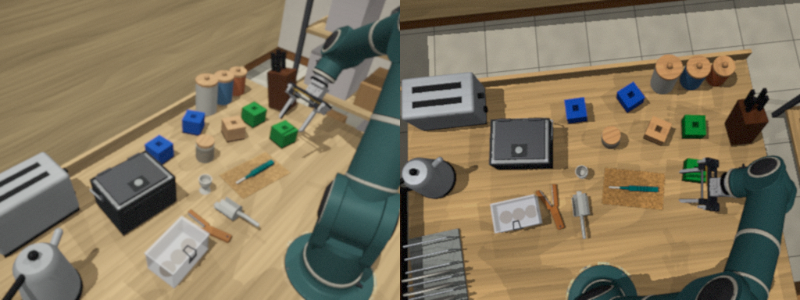

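The pick lies on the mat (top half, about (635,188)). The block, caddy and other things are where they were, and the gripper is clear.

```bash
python3 -c "
from workcell import close_job
print(close_job())"
```

```text
the job is handed in; nothing more can be done
None
```

The job is handed in: the pick was taken from the block, laid down and retaken tip down, drawn along the front seam floor left to right at about 4 cm/s (tip from about 8 mm inside the left end to 5 mm inside the right), and laid on the cork mat, with nothing else seen to have shifted in the last pictures.

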